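# Load the slide stainer's carry tray

## Robot

A 6-joint arm with a two-finger parallel gripper is mounted at the origin on a cart in front of the work surface, level with it; the furniture and walls round the work are solid. World frame = base frame: x ahead of the robot, y to its left, z up, the work surface at z = 0. Lengths are in mm, angles in rad, forces in N, time in s.
With the tool pointing down it reaches from about 275 to 750 mm from the base axis. Payload 10.2 kg.
Tool frame: the origin (TCP) lies between the finger pads; the fingertips stand 17 mm ahead of it and the grasp point (between the pads) lies 2 mm behind it (tips_ahead is the distance from the TCP to the fingertips, in mm); z points along the fingers, y is the line along which they close (so a half turn about z gives the same grasp; the last joint's range is limited). The gripper opens to 85 mm and grips with 20 to 120 N. Pads are 22 mm wide; open, the fingers measure 114 mm over their backs; the gripper's body (76 mm by 85 mm) begins 54 mm behind the grasp point. The pads swing forward as they close: fully open they stand 13 mm farther back than shut.
Start: joints at [0.965, 0.313, 1.498, -0, 1.331, -0.223], TCP at [196.111, 487.003, 248.294] pointing down, gripper open.
Joint ranges: [-2.94, 2.94], [-0.97, 2.17], [0.19, 2.56], [-1.23, 4.37], [0.02, 3.11], [-2.88, 2.88]. Speed limits (rad/s): [2.39, 2.39, 3.01, 3.14, 3.14, 3.14].

## Interface

Orientations are given as a unit quaternion [w, x, y, z].
In Python, from rig import sense, capture, finish_job, boxes_of, tips_ahead gives the robot as it stands.
- The arm moves only by the tool drive_tool, never from a script. Its argument "commands" is text: rows parted by semicolons, each of 7 numbers parted by spaces: the shift along the world's x, y, z in units of 0.1 m (1.0 is 0.1 m), then the turn, a rotation vector about the world's x, y, z in units of pi/4 rad (1.0 is pi/4 rad), then the opening in per cent of the stroke, from 0 (shut) to 100 (fully open). A call has 1 to 20 rows; each row shifts and turns the commanded pose from where the row before left it; what a row does not reach is not made up. A row lasts 1/12 s, in which the tool goes at most 41.7 mm and 7.16 degrees, less where a joint would pass 70% of its speed; a pose out of reach is approached as far as the arm can. A call with a number of a shift or a turn outside -1 to 1 is refused whole. A call with a gripper value outside its range is refused whole. The fingers move at their own pace and stop on an object; "force" is the grip in N (left out, the last holds). Time passes only in rows, so rows that do not move let the fingers close. It gives the time, the measured TCP pose, the force, the opening and the grip force at its end, in the units of the state.
- sense(): the state, without advancing time (a new reading comes with each control period).
- capture(name): name is "scene" or "top" or "wrist"; returns a dict with "pixels" (420x560x3 uint8, blue, green, red), "fov_y" (degrees; the focal length in pixels is half the picture's height over the tangent of half this angle, whatever the lens; pixels are square), "cx", "cy" (the principal point, pixels), "k1" (the pictures are not rectified: a ray, as slopes to the right and down, at radius r is drawn at 1 + k1 r^2 times it, then the intrinsics apply), "position" and "attitude" of the camera in the world; the wrist camera has in their place "tool_from_camera" (4x4, takes a point from camera to tool coordinates, whose origin is the TCP and whose axes are the flange's). Camera axes: x right, y down, z forward; pixel columns grow to the right and rows downward; lengths in mm; the calibration is good to about 2 mm. A picture is of the moment at which its call begins: read the wrist's pose just before it. There is no depth.
- finish_job(): hands the job in; it is judged then, once.
Trained networks look in a picture, given as the dict that the camera call returned (one of the last four; its "shot" number tells which), for a name from the list of things; names that differ only in an ending like _2 or _b are one class to them, and where a whole thing is asked for, a point or a joint stands for the part that bears it (a point fixed in the world has none). Each returns a list of dicts, best first, with "confidence" (0 to 1); they miss things now and then, are a little off and sometimes report something else, mostly with a low value. They report only what shows in the picture. A call takes as long as a camera call. They do not tell look-alikes from the thing itself.
- boxes_of(picture, name): "position" ([column, row] in pixels, amid what is visible of it).
The state is a dict: "time_s": time; "joints": joint angles; "dq": joint speeds; "tau": joint torques, N m; "eef_pos": TCP position; "ee_rot": TCP orientation; "force": force on the tool from outside, world axes, zero at the start; "wrist_torque": the same for the moment, N m; "grip_width": opening from 0.0 (shut) to 1.0 (fully open); "grip_force": force on a finger pad.
Only numpy, scipy, OpenCV 4.12 (cv2) and the standard library are available. Lean on these libraries where they do the work, as an engineer would, in place of code of your own. Each camera call takes 0.05 s, during which the arm holds its last target. There are 200 camera calls.

## Task

Load the carry tray for the slide stainer: stand all the wedge-shaped reagent cartridges on the floor of its long bay, lying across it head to tail as one closed block that starts with a straight side flat against the end wall, and slide the follower up against the last one so that the row has no gaps. Lay all the slide cartons flat in the black recess at the tray's other end, in one square pile with flush edges. Never tip a cartridge over, and leave the bottles and the tape roll alone.

Things in the scene. Friction and masses are not known exactly. Their poses are not given: they have to be found in the camera images.
- cartridge_1_mid (a point): centre of reagent cartridge 1 (all alike; one may be absent): white bottle, a wedge seen from above, 90 mm long, 36 high, 0.12 kg; point 18 mm above its underside. x runs along it to the wide end, z up. The -y flank is straight, 17 mm off; the +y flank slopes: 44 mm wide at x=+45, 34 at x=0, 24 at x=-45. Blue grip block upright on its flat top above this point: 28 (x) x 16 (y) x 28 mm high, top 64 mm above the underside
- cartridge_1_wide (a point): middle of the wide end face (blue patch) of cartridge 1, 45 mm along +x and 5 mm along +y of its centre. On the flat top are two caps 5 mm high: blue, 19 mm across, 32 mm towards the wide end; grey, 11 mm, 33 mm towards the narrow end. Pinch the grip block lengthways (fingers along x, tips 8 mm above the flat top) to keep clear of neighbours' grips
- cartridge_2_mid (a point): centre of reagent cartridge 2 (all alike; one may be absent): white bottle, a wedge seen from above, 90 mm long, 36 high, 0.12 kg; point 18 mm above its underside. x runs along it to the wide end, z up. The -y flank is straight, 17 mm off; the +y flank slopes: 44 mm wide at x=+45, 34 at x=0, 24 at x=-45. Blue grip block upright on its flat top above this point: 28 (x) x 16 (y) x 28 mm high, top 64 mm above the underside
- cartridge_2_wide (a point): middle of the wide end face (blue patch) of cartridge 2, 45 mm along +x and 5 mm along +y of its centre. On the flat top are two caps 5 mm high: blue, 19 mm across, 32 mm towards the wide end; grey, 11 mm, 33 mm towards the narrow end. Pinch the grip block lengthways (fingers along x, tips 8 mm above the flat top) to keep clear of neighbours' grips
- cartridge_3_mid (a point): centre of reagent cartridge 3 (all alike; one may be absent): white bottle, a wedge seen from above, 90 mm long, 36 high, 0.12 kg; point 18 mm above its underside. x runs along it to the wide end, z up. The -y flank is straight, 17 mm off; the +y flank slopes: 44 mm wide at x=+45, 34 at x=0, 24 at x=-45. Blue grip block upright on its flat top above this point: 28 (x) x 16 (y) x 28 mm high, top 64 mm above the underside
- cartridge_3_wide (a point): middle of the wide end face (blue patch) of cartridge 3, 45 mm along +x and 5 mm along +y of its centre. On the flat top are two caps 5 mm high: blue, 19 mm across, 32 mm towards the wide end; grey, 11 mm, 33 mm towards the narrow end. Pinch the grip block lengthways (fingers along x, tips 8 mm above the flat top) to keep clear of neighbours' grips
- cartridge_4_mid (a point): centre of reagent cartridge 4 (all alike; one may be absent): white bottle, a wedge seen from above, 90 mm long, 36 high, 0.12 kg; point 18 mm above its underside. x runs along it to the wide end, z up. The -y flank is straight, 17 mm off; the +y flank slopes: 44 mm wide at x=+45, 34 at x=0, 24 at x=-45. Blue grip block upright on its flat top above this point: 28 (x) x 16 (y) x 28 mm high, top 64 mm above the underside
- cartridge_4_wide (a point): middle of the wide end face (blue patch) of cartridge 4, 45 mm along +x and 5 mm along +y of its centre. On the flat top are two caps 5 mm high: blue, 19 mm across, 32 mm towards the wide end; grey, 11 mm, 33 mm towards the narrow end. Pinch the grip block lengthways (fingers along x, tips 8 mm above the flat top) to keep clear of neighbours' grips
- cartridge_5_mid (a point): centre of reagent cartridge 5 (all alike; one may be absent): white bottle, a wedge seen from above, 90 mm long, 36 high, 0.12 kg; point 18 mm above its underside. x runs along it to the wide end, z up. The -y flank is straight, 17 mm off; the +y flank slopes: 44 mm wide at x=+45, 34 at x=0, 24 at x=-45. Blue grip block upright on its flat top above this point: 28 (x) x 16 (y) x 28 mm high, top 64 mm above the underside
- cartridge_5_wide (a point): middle of the wide end face (blue patch) of cartridge 5, 45 mm along +x and 5 mm along +y of its centre. On the flat top are two caps 5 mm high: blue, 19 mm across, 32 mm towards the wide end; grey, 11 mm, 33 mm towards the narrow end. Pinch the grip block lengthways (fingers along x, tips 8 mm above the flat top) to keep clear of neighbours' grips
- carton_1_mid (a point): centre of slide carton 1 (alike; one may be absent): flat closed whitish carton, 65 mm (its x) x 100 mm (its y) x 18 mm high, 0.08 kg, lying flat; the point is 9 mm above its underside. Grip it across the 65 mm
- carton_2_mid (a point): centre of slide carton 2 (alike; one may be absent): flat closed whitish carton, 65 mm (its x) x 100 mm (its y) x 18 mm high, 0.08 kg, lying flat; the point is 9 mm above its underside. Grip it across the 65 mm
- carton_3_mid (a point): centre of slide carton 3 (alike; one may be absent): flat closed whitish carton, 65 mm (its x) x 100 mm (its y) x 18 mm high, 0.08 kg, lying flat; the point is 9 mm above its underside. Grip it across the 65 mm
- tray_end (a point): the fixed grey carry tray: point on the floor of its cartridge bay (13 mm above the bench), at the foot of the end wall's inner face, midway across. z up; y along the bay, away from the end wall; x across it, away from the robot. Bay 100 mm wide, side walls 24 mm above its floor, end wall 36. Cartridges lie across the bay, from the end wall on; head to tail each takes 34 mm at mid-length
- tray_deck (a point): centre of the tray's black carton recess, on its floor (13 mm above the bench), on the other side of the end wall (62 mm from tray_end along -y; axes as tray_end): 74 mm (x) x 112 mm (y), rim 3 mm high, the 36 mm end wall closing its +y end. Cartons lie here with their 100 mm side along y
- follower_grip (a point): centre of the black grip block of the follower, the slide that holds the row together in the bay: 28 mm (tray x) x 16 mm (tray y) x 30 mm high, from 39 to 69 mm above the bay floor. Towards the end wall, along -y, it has a plate 96 mm wide, 38 mm high, 26 mm from this point, and on it at mid-width a round black rubber nose (radius 10 mm), whose tip is 36 mm from this point
- follower (a joint): slide of the follower: gap in metres between the end wall and the tip of the follower's nose, 0 to 0.197 (fully drawn back); grows along the tray's +y. Moves with about 2.5 N of friction and stays where it is left
- white_bottle: bystander: white plastic bottle with a white cap, 54 mm across, 103 mm high; origin under its centre
- blue_vial: bystander: small bottle with blue contents and a white cap, 34 mm across, 58 mm high; origin under its centre
- tape_roll: bystander: roll of tape lying flat, 100 mm across, 25 mm high; origin under its centre
Mind the look-alikes: they are no part of the job. Leave any blue look-alike of the part that bears carton_2_mid alone.

How it is judged:
By the outcome, as a careful person would: the job done as asked, in the order asked, and still so for the second after the job is handed in, with the robot touching nothing.
Of cartridge_1, cartridge_2, cartridge_3, cartridge_4, cartridge_5 only 4 to 5 are there at a start; the rules pass over those that are not, and their reading is None.
Of carton_1, carton_2, carton_3 only 2 to 3 are there at a start; the rules pass over those that are not, and their reading is None.
At some moment in a run one of cartridge_1, cartridge_2, cartridge_3, cartridge_4, cartridge_5, carton_1, carton_2, carton_3 may be knocked a few centimetres aside while the robot is not near it.
It also fails if it takes over 210 s, if anything falls off the work surface, if the arm or the gripper's body presses on something with over 40 N, if the wrist force passes 120 N, or if a joint passes its speed limit or range.

## Working session

There is one attempt and no reset: what is moved stays moved. The work goes in short steps, Python scripts to look and compute and a tool call to move; the robot and the scene stay as the last step left them, time stands still between calls to the robot, and variables do not carry over. Pictures are saved under pics/ and viewed, at most 14 in all, crops included, and the job is handed in when it is done.

Besides the shell and the picture viewer there is one more tool, called after "Emit:" by a JSON object that holds its "fn" and its "kwargs", one argument or row to a line. drive_tool: Moves the arm, as the interface text tells. Shifts and turns lie within -1 to 1; 1 stands for 0.1 m of shift or pi/4 rad of turn. Its arguments: {"type":"object","properties":{"commands":{"type":"string"},"force":{"type":"number"}},"required":["commands"]}

```bash
ls; mkdir -p pics
python3 - <<'E'
from rig import *
import cv2
print(sense()['time_s'])
for n in ("scene","top"):
    p=capture(n); cv2.imwrite(f"pics/{n}0.png",p["pixels"])
    print(n,{k:v for k,v in p.items() if k!="pixels"})
    for nm in ("cartridge_1_mid","cartridge_1_wide","carton_1_mid","tray_end","tray_deck","follower_grip"):
        print(nm,[(([round(float(a)) for a in b["position"]]),round(b["confidence"],2)) for b in boxes_of(p,nm)])
p=capture("wrist");print(p["tool_from_camera"],p["fov_y"],p["cx"],p["cy"],p["k1"]);print(sense()['ee_rot'],tips_ahead)
E
```

```text
pics
0.0
scene {'fov_y': 47.032354875749284, 'cx': 279.3979222036722, 'cy': 210.36378047159505, 'k1': 0.02811828001230673, 'position': array([-232.95998668, -994.58577743,  914.59438289]), 'attitude': array([-0.43023789,  0.8251633 , -0.31854593,  0.18035903]), 'shot': 1}
cartridge_1_mid [([258, 195], 0.68)]
cartridge_1_wide [([257, 194], 0.58)]
carton_1_mid [([230, 181], 0.54), ([227, 231], 0.49)]
tray_end [([229, 230], 0.57)]
tray_deck [([231, 230], 0.93)]
follower_grip []
top {'fov_y': 55.4369899446615, 'cx': 281.1830245841529, 'cy': 209.23493188396333, 'k1': -0.100578041433772, 'position': array([ 146.58260872, -287.14252833, 1307.69796277]), 'attitude': array([-0.16128902,  0.83097704, -0.52315208,  0.09886812]), 'shot': 2}
cartridge_1_mid [([257, 181], 0.86), ([172, 178], 0.68), ([228, 166], 0.47)]
cartridge_1_wide [([258, 181], 0.88)]
carton_1_mid [([227, 167], 0.64)]
tray_end [([255, 236], 0.94), ([160, 217], 0.66)]
tray_deck [([254, 238], 0.87)]
follower_grip [([231, 225], 0.57), ([159, 216], 0.47)]
[[-3.98870381e-05 -9.56004534e-01 -2.93351886e-01  7.58523119e+01]
 [ 9.99999745e-01  1.70927428e-04 -6.93005343e-04 -2.19446418e-01]
 [ 7.12658134e-04 -2.93351839e-01  9.56004284e-01 -1.25598236e+02]
 [ 0.00000000e+00  0.00000000e+00  0.00000000e+00  1.00000000e+00]] 59.83416871972565 284.31048023722786 207.26838711068072 -0.09340208518400746
[1.08925453e-05 1.90244929e-01 9.81736659e-01 8.92138517e-06] 17.0
```

Run:
```python
import cv2
a=cv2.imread("pics/top0.png");
cv2.imwrite("pics/top0c.png",cv2.resize(a[80:300,80:370],None,fx=2.7,fy=2.7,interpolation=cv2.INTER_CUBIC))
```

```text
(no output)
```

View pics/top0.png

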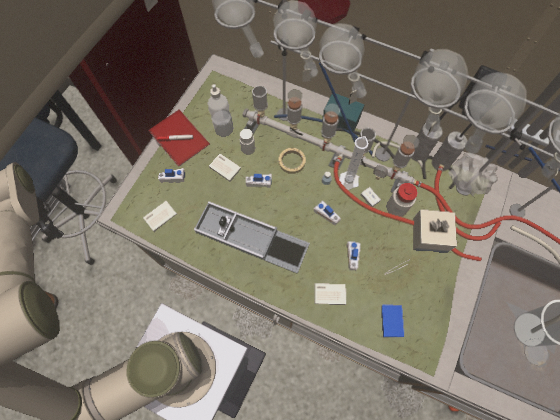

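View pics/scene0.png

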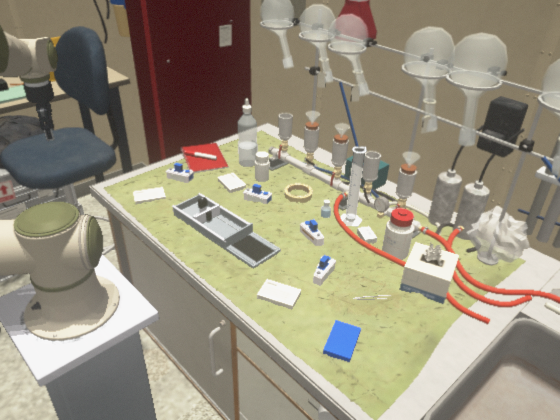

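View pics/top0c.png

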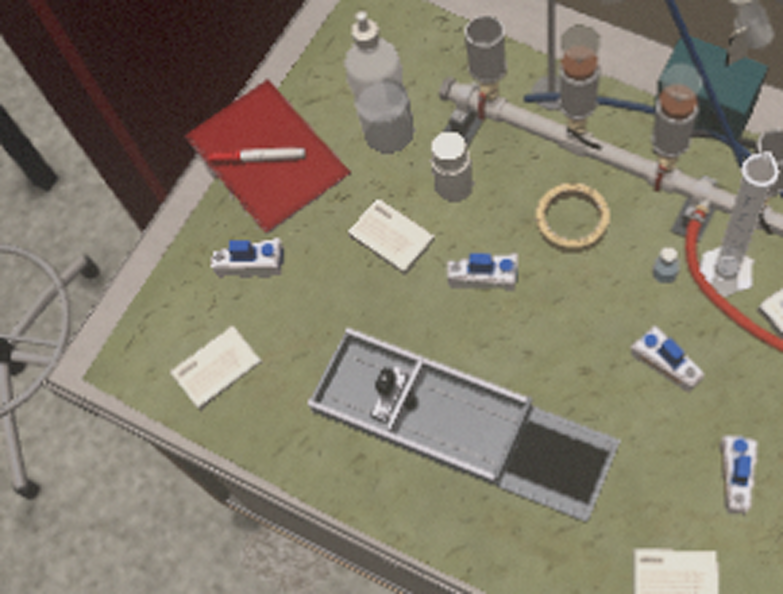

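The top view shows:
- Four cartridges, at about (172,176), (259,181), (327,212) and (354,255).
- Whitish cartons at (160,216), (225,167) and (330,294), with a blue look-alike at (392,321).
- The tray from (200,215) to (305,255), with its black recess at (287,250) and the follower at (226,225).

The small white thing at (371,196) is too small to be a carton.

```bash
cat > h.py <<'E'
from rig import *
import numpy as np, cv2
from scipy.spatial.transform import Rotation as R
def rot(q): return R.from_quat([q[1],q[2],q[3],q[0]]).as_matrix()
def cam(name):
    s=sense(); p=capture(name)
    if name=="wrist":
        T=np.array(p["tool_from_camera"]); Rt=rot(s["ee_rot"])
        p["Rc"]=Rt@T[:3,:3]; p["t"]=Rt@T[:3,3]+np.array(s["eef_pos"])
    else: p["Rc"]=rot(p["attitude"]); p["t"]=np.array(p["position"])
    p["f"]=210/np.tan(np.radians(p["fov_y"]/2)); return p
def ray(p,uv):
    d=(np.array(uv,float)-[p["cx"],p["cy"]])/p["f"]; x=d.copy()
    for _ in range(20): x=d/(1+p["k1"]*(x@x))
    return p["Rc"]@np.array([x[0],x[1],1])
def at_z(p,uv,z):
    d=ray(p,uv); return p["t"]+d*(z-p["t"][2])/d[2]
def proj(p,X):
    c=p["Rc"].T@(np.asarray(X,float)-p["t"]); x=c[:2]/c[2]
    return x*(1+p["k1"]*(x@x))*p["f"]+[p["cx"],p["cy"]]
def tri(views):
    A=np.zeros((3,3));b=np.zeros(3)
    for p,uv in views:
        d=ray(p,uv);d/=np.linalg.norm(d);M=np.eye(3)-np.outer(d,d);A+=M;b+=M@p["t"]
    return np.linalg.solve(A,b)
# rectified bird's-eye view at height z: world x up, y left; s mm/px
def bev(p,cx,cy,z,half=100,s=0.5):
    n=int(2*half/s); i=np.arange(n)
    X=cx+half-i*s; Y=cy+half-i*s
    YY,XX=np.meshgrid(Y,X); P=np.stack([XX,YY,np.full_like(XX,z)],-1)-p["t"]
    c=P@p["Rc"]; u=c[...,0]/c[...,2];v=c[...,1]/c[...,2];k=1+p["k1"]*(u*u+v*v)
    m=lambda a,o:(a*k*p["f"]+o).astype(np.float32)
    return cv2.remap(p["pixels"],m(u,p["cx"]),m(v,p["cy"]),cv2.INTER_CUBIC)
E
python3 - <<'E'
from h import *
t=cam("top");s=cam("scene")
cr=lambda x,y:(80+x/2.7,80+y/2.7)
for n,x,y,z in [("c1 grip",240,250,55),("c1wide",270,252,30),("c2",481,264,55),("c2w",508,266,30),("c3",671,352,55),("c3w",652,340,41),("c4",741,468,55),("c4w",740,445,41),("A",216,366,18),("B",391,235,18),("recess",560,455,13),("fol",385,380,80),("traycornfar",348,332,37),("trayFarEnd",527,398,49),("trayNearEnd",500,478,49),("trayNearFar",312,404,37),("tape",573,217,25),("vial",667,255,58),("wb",450,145,103)]:
    print(n,at_z(t,cr(x,y),z).round())
print("C",at_z(t,(330,294),18).round(),"small",at_z(t,(371,196),18).round(),"blue",at_z(t,(392,321),18).round())
for n,a,b in [("c1",(169,172.5),(181,168)),("A",(160,215.5),(149,195)),("C",(330,294),(279,293)),("smal",(371,197),(367,234)),("B",(225,167),(231,182))]: print(n,tri([(t,a),(s,b)]).round())
E
```

```text
c1 grip [550. 354.  55.]
c1wide [573. 329.  30.]
c2 [668.  59.  55.]
c2w [691.  32.  30.]
c3 [ 661. -211.   55.]
c3w [ 672. -182.   41.]
c4 [ 560. -346.   55.]
c4w [ 591. -335.   41.]
A [405. 313.  18.]
B [670. 199.  18.]
recess [ 492. -138.   13.]
fol [467.  86.  80.]
traycornfar [516. 174.  37.]
trayFarEnd [531. -74.  49.]
trayNearEnd [425. -89.  49.]
trayNearFar [411. 167.  37.]
tape [797. -13.  25.]
vial [ 782. -153.   58.]
wb [785. 161. 103.]
C [ 412. -328.   18.] small [ 792. -323.   18.] blue [ 417. -540.   18.]
c1 [559. 357.  45.]
A [406. 315.  14.]
C [ 413. -328.   15.]
smal [ 787. -325.   22.]
B [671. 200.  15.]
```

Emit:
{"fn": "drive_tool", "kwargs": {
  "commands": "0.234 -0.157 0.01 0 0 -0.151 100;0.234 -0.157 0.01 0 0 -0.151 100;0.234 -0.157 0.01 0 0 -0.151 100;0.234 -0.157 0.01 0 0 -0.151 100;0.234 -0.157 0.01 0 0 -0.151 100;0.234 -0.157 0.01 0 0 -0.151 100;0.234 -0.157 0.01 0 0 -0.151 100;0.234 -0.157 0.01 0 0 -0.151 100;0.234 -0.157 0.01 0 0 -0.151 100;0.234 -0.157 0.01 0 0 -0.151 100;0 0 0 0 0 0 100;0 0 0 0 0 0 100"
}}

```text
time_s: 1.85
eef_pos: [430.8, 329.3, 258.0]
ee_rot: [-0.0, 0.707, 0.707, -0.0]
force: [0.7, 0.2, -0.1]
grip_width: 1.002
grip_force: 0.0
```

```bash
cat > shot.py <<'E'
import sys,pickle
from h import *
p=cam("wrist"); pickle.dump(p,open(f"pics/{sys.argv[1]}.pkl","wb")); cv2.imwrite(f"pics/{sys.argv[1]}.png",p["pixels"])
s=sense(); print(s["time_s"],np.round(s["eef_pos"],1),p["t"].round(1))
for nm in ("cartridge_1_mid","cartridge_1_wide","carton_1_mid","tray_end","tray_deck","follower_grip"):
    print(nm,[(([round(float(a)) for a in b["position"]]),round(b["confidence"],2)) for b in boxes_of(p,nm)])
E
python3 shot.py w1
```

```text
1.9 [430.  330.  258.2] [429.8 404.4 383.6]
cartridge_1_mid [([472, 406], 0.62)]
cartridge_1_wide []
carton_1_mid [([318, 337], 0.67), ([491, 277], 0.59)]
tray_end [([315, 338], 0.71)]
tray_deck [([315, 337], 0.65)]
follower_grip []
```

Emit:
{"fn": "drive_tool", "kwargs": {
  "commands": "0.1 -0.385 0 0 0 0 100;0.1 -0.385 0 0 0 0 100;0.1 -0.385 0 0 0 0 100;0.1 -0.385 0 0 0 0 100;0.1 -0.385 0 0 0 0 100;0.1 -0.385 0 0 0 0 100;0.1 -0.385 0 0 0 0 100;0 0 0 0 0 0 100;0 0 0 0 0 0 100"
}}

```text
time_s: 2.95
eef_pos: [500.3, 59.3, 258.2]
ee_rot: [-0.0, 0.707, 0.707, -0.0]
force: [0.0, 0.5, -0.9]
grip_width: 1.0
grip_force: 0.0
```

```bash
python3 shot.py w2
```

```text
3.0 [500.   60.5 258.3] [499.4 134.3 383.8]
cartridge_1_mid [([452, 170], 0.86)]
cartridge_1_wide [([452, 171], 0.64), ([461, 40], 0.39)]
carton_1_mid [([458, 40], 0.7)]
tray_end [([261, 194], 0.97)]
tray_deck [([402, 364], 0.72), ([258, 195], 0.56)]
follower_grip [([462, 39], 0.61), ([526, 224], 0.6)]
```

Emit:
{"fn": "drive_tool", "kwargs": {
  "commands": "0 -0.4 0 0 0 0 100;0 -0.4 0 0 0 0 100;0 -0.4 0 0 0 0 100;0 -0.4 0 0 0 0 100;0 -0.4 0 0 0 0 100;0 -0.4 0 0 0 0 100;0 0 0 0 0 0 100;0 0 0 0 0 0 100"
}}

```text
time_s: 3.97
eef_pos: [500.0, -180.5, 257.9]
ee_rot: [-0.0, 0.707, 0.707, 0.0]
force: [-0.2, 0.2, -0.4]
grip_width: 0.996
grip_force: 0.0
```

```bash
python3 shot.py w3; python3 -c "
import cv2,numpy as np
a=[cv2.resize(cv2.imread(f'pics/w{i}.png'),(400,300)) for i in (1,2,3)]
cv2.imwrite('pics/m.png',np.vstack([np.hstack(a[:2]),np.hstack([a[2],a[2]*0])]))"
```

```text
4.0167 [ 500.1 -179.2  258.1] [ 499.1 -105.5  383.6]
cartridge_1_mid []
cartridge_1_wide [([443, 200], 0.25)]
carton_1_mid []
tray_end [([265, 86], 0.61)]
tray_deck [([265, 89], 0.84)]
follower_grip []
```

View pics/m.png

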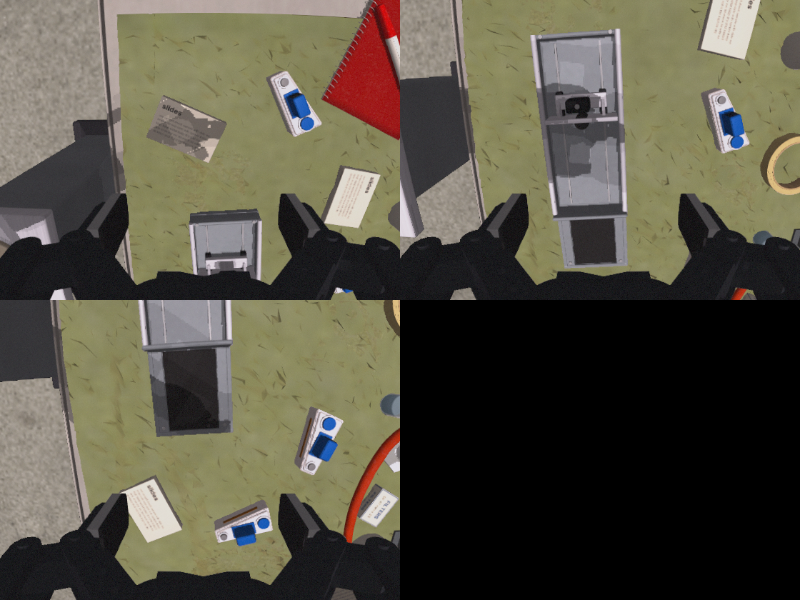

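The wrist mosaic shows:
- **w1:** cartridge 1, carton A and carton B.
- **w2:** the tray, follower, cartridge 2 and carton B.
- **w3:** the recess, carton C, cartridges 3 and 4, and a small "FILTERS" box at mosaic (377,505). That box is a look-alike and is not a slides carton.

Next I'll fit the poses.

```bash
cat > fit.py <<'E'
from h import *
from scipy.optimize import minimize
def box(x0,x1,y0,y1,z0,z1): return np.array([[x,y,z] for x in(x0,x1) for y in(y0,y1) for z in(z0,z1)],float)
def disc(x,r,z0,z1): return np.array([[x+r*np.cos(a),r*np.sin(a),z] for a in np.arange(0,6.28,.3) for z in(z0,z1)])
BLUE=[box(-14,14,-8,8,36,64),disc(32,9.5,36,41)]
w=np.array([[45,-17],[45,27],[-45,7],[-45,-17]])
BODY=[np.c_[np.vstack([w,w]),[0]*4+[36]*4]]
CART=[box(-32.5,32.5,-50,50,0,18)]
def mask(p,parts,q,z0,S=4):
    m=np.zeros((420*S,560*S),np.uint8);c,s=np.cos(q[2]),np.sin(q[2])
    for P in parts:
        W=np.c_[P[:,0]*c-P[:,1]*s+q[0],P[:,0]*s+P[:,1]*c+q[1],P[:,2]+z0]
        h=cv2.convexHull(np.array([(proj(p,X)+.5)*S for X in W]).astype(np.float32))
        cv2.fillConvexPoly(m,h.astype(np.int32),255)
    return cv2.resize(m,(560,420),interpolation=cv2.INTER_AREA)/255.
def blue(p):
    b,g,r=[p["pixels"][...,i].astype(int) for i in range(3)]; return ((b>r+45)&(b>g+25)).astype(float)
def white(p):
    hsv=cv2.cvtColor(p["pixels"],cv2.COLOR_BGR2HSV); return ((hsv[...,1]<60)&(hsv[...,2]>120)).astype(float)
def fit(p,parts,obs,q0,z0=0,pad=25):
    q0=np.array(q0,float);m0=mask(p,parts,q0,z0)
    roi=cv2.dilate((m0>0).astype(np.uint8),np.ones((pad,pad)))
    def cost(d):
        m=mask(p,parts,q0+d*[1,1,.02],z0); o=obs*roi
        return 1-np.minimum(m,o).sum()/np.maximum(m,o).sum()
    r=minimize(cost,[0,0,0],method="Nelder-Mead",options=dict(initial_simplex=[[0,0,0],[9,0,0],[0,9,0],[0,0,9]],xatol=.05,fatol=1e-4,maxiter=150))
    q=q0+r.x*[1,1,.02]; return np.round(q[:2],1),round(float(np.degrees(q[2])),1),round(1-r.fun,2)
E
python3 - <<'E'
from fit import *
import pickle
P={i:pickle.load(open(f"pics/w{i}.pkl","rb")) for i in (1,2,3)}
for k,x,y,a in [(1,550,354,-60),(2,668,59,-60),(3,661,-211,65),(3,560,-346,20)]:
    print("cart",k,fit(P[k],BLUE,blue(P[k]),(x,y,np.radians(a))),fit(P[k],BODY+BLUE,np.maximum(blue(P[k]),white(P[k])),(x,y,np.radians(a))))
for k,x,y,a in [(1,405,313,60),(1,670,199,70),(2,670,199,70),(3,412,-328,35)]:
    print("carton",fit(P[k],CART,white(P[k]),(x,y,np.radians(a))))
a=bev(P[2],480,-30,13,100,.5);b=bev(P[3],490,-140,13,75,.375)
im=np.hstack([a,b])
for i in range(0,400,40): cv2.line(im,(i,0),(i,4),(0,0,255));cv2.line(im,(i+400,0),(i+400,4),(0,0,255));cv2.line(im,(0,i),(4,i),(0,0,255));cv2.line(im,(400,i),(404,i),(0,0,255))
cv2.imwrite("pics/bev.png",im)
E
```

```text
cart 1 (array([551.6, 360.5]), -54.1, np.float64(0.73)) (array([553.2, 359.7]), -62.3, np.float64(0.79))
cart 2 (array([670.5,  66.4]), -60.6, np.float64(0.74)) (array([672.1,  65.2]), -67.8, np.float64(0.7))
cart 3 (array([ 662.6, -206.9]), 71.3, np.float64(0.83)) (array([ 666.3, -208.7]), 69.5, np.float64(0.69))
cart 3 (array([ 561.5, -343.7]), 17.0, np.float64(0.85)) (array([ 561.8, -345.9]), 15.7, np.float64(0.65))
carton (array([403.8, 317. ]), 67.3, np.float64(0.46))
carton (array([677.8, 198.7]), 164.0, np.float64(0.82))
carton (array([674. , 207.3]), -10.1, np.float64(0.92))
carton (array([ 413.4, -329.3]), 22.4, np.float64(0.85))
```

View pics/bev.png

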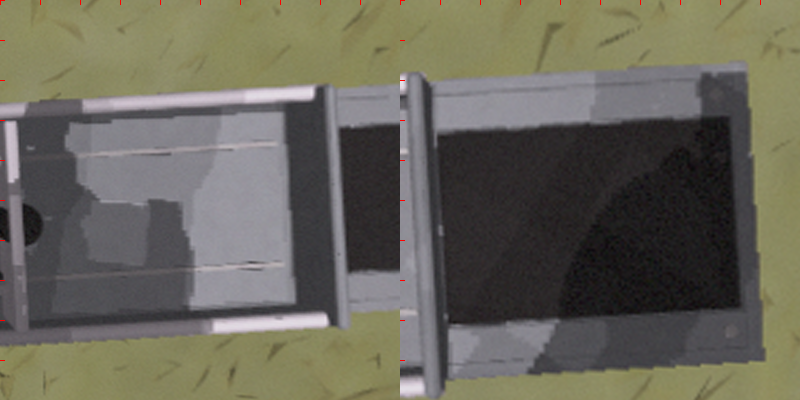

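Tray: end foot is at about (477.5,−75,13) with yaw about 2.9°. I'll hover over the follower for a close look.

Emit:
{"fn": "drive_tool", "kwargs": {
  "commands": "-0.04 0.38 -0.09 0 0 0.0092 100;-0.04 0.38 -0.09 0 0 0.0092 100;-0.04 0.38 -0.09 0 0 0.0092 100;-0.04 0.38 -0.09 0 0 0.0092 100;-0.04 0.38 -0.09 0 0 0.0092 100;-0.04 0.38 -0.09 0 0 0.0092 100;-0.04 0.38 -0.09 0 0 0.0092 60;0 0 0 0 0 0 60;0 0 0 0 0 0 60"
}}

```text
time_s: 5.07
eef_pos: [471.5, 88.4, 195.1]
ee_rot: [-0.0, 0.687, 0.727, -0.0]
force: [0.0, -1.5, 0.4]
grip_width: 0.608
grip_force: 0.0
```

```bash
sed -i 's/^def blue.*/def blue(p):/; s/^    b,g,r=.*/    h=cv2.cvtColor(p["pixels"],cv2.COLOR_BGR2HSV); return ((abs(h[...,0].astype(int)-112)<14)\&(h[...,1]>110)\&(h[...,2]>25)).astype(float)/' fit.py
python3 shot.py w4
python3 - <<'E'
from fit import *
import pickle
P={i:pickle.load(open(f"pics/w{i}.pkl","rb")) for i in (1,2,3,4)}
ov=[]
for k,x,y,a in [(1,550,354,-60),(2,668,59,-60),(3,661,-211,68),(3,560,-346,17)]:
    q=fit(P[k],BLUE,blue(P[k]),(x,y,np.radians(a)));print("cart",k,q)
    im=P[k]["pixels"].copy();m=mask(P[k],BLUE,(*q[0],np.radians(q[1])),0)
    c,_=cv2.findContours((m>.5).astype(np.uint8),0,1);b,_=cv2.findContours(blue(P[k]).astype(np.uint8),0,1)
    S=4;u=proj(P[k],[*q[0],40]).astype(int);cr=cv2.resize(np.pad(im,((60,60),(60,60),(0,0)))[u[1]+10:u[1]+110,u[0]+10:u[0]+110],None,fx=3,fy=3)
    for cc,col in((c,(0,0,255)),(b,(0,255,255))):
        cv2.drawContours(cr,[(d-u+50)*3+1 for d in cc],-1,col,1)
    ov.append(cr)
im=np.vstack([np.hstack(ov[:2]),np.hstack(ov[2:])]);
w4=P[4]["pixels"][:,130:]
cv2.imwrite("pics/ov.png",np.hstack([cv2.resize(im,(400,400)),cv2.resize(w4[:400,:400],(400,400))]))
E
```

```text
5.1167 [472.   87.1 195.4] [466.4 163.4 320.7]
cartridge_1_mid [([504, 231], 0.69)]
cartridge_1_wide [([504, 226], 0.93)]
carton_1_mid [([526, 72], 0.79), ([556, 297], 0.48)]
tray_end []
tray_deck [([284, 218], 0.67)]
follower_grip [([282, 204], 0.55)]
cart 1 (array([551.2, 360.8]), -54.5, np.float64(0.78))
cart 2 (array([670.6,  66.3]), -59.8, np.float64(0.8))
cart 3 (array([ 662.6, -206.7]), 70.6, np.float64(0.85))
cart 3 (array([ 561.5, -343.7]), 17.8, np.float64(0.84))
```

View pics/ov.png

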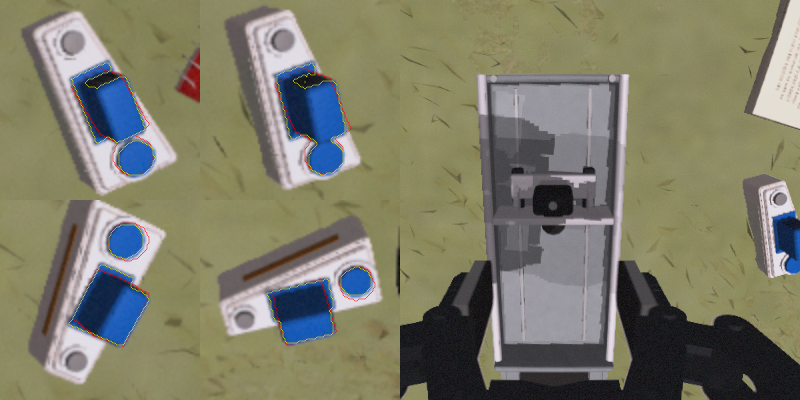

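Run:
```python
from fit import *
import pickle
P={i:pickle.load(open(f"pics/w{i}.pkl","rb")) for i in (1,2,3,4)}
print("grip",at_z(P[4],(283,201),82).round(1),"plate top",at_z(P[4],(283,217),51).round(1),"nose tip",at_z(P[4],(283,233),32).round(1))
for n,r in (("endL",(227,345)),("endR",(342,345))): print(n,at_z(P[4],r,13).round(1))
cb=[(1,(551.2,360.8),(135,157),(73,40)),(2,(670.6,66.3),(125,157),(82,40)),(3,(662.6,-206.7),(127,41),(75,160)),(3,(561.5,-343.7),(156,81),(43,120))]
for k,c,b,g in cb:
    u=proj(P[k],[*c,40]).astype(int)
    B=at_z(P[k],u+(np.array(b)-100)/2,41);G=at_z(P[k],u+(np.array(g)-100)/2,41);d=B-G
    print(c,"mid",((B+G)/2).round(1),"len",np.linalg.norm(d).round(1),"yaw",np.degrees(np.arctan2(d[1],d[0])).round(1))
```

```text
grip [469.1  94.4  82. ] plate top [470.2  72.5  51. ] nose tip [471.3  51.8  32. ]
endL [421.5 -80.8  13. ]
endR [538.2 -74.1  13. ]
(551.2, 360.8) mid [552.6 361.8  41. ] len 65.2 yaw -57.3
(670.6, 66.3) mid [671.6  66.9  41. ] len 65.0 yaw -62.7
(662.6, -206.7) mid [ 662.5 -207.3   41. ] len 64.8 yaw 73.2
(561.5, -343.7) mid [ 560.7 -343.5   41. ] len 66.0 yaw 22.0
```

Emit:
{"fn": "drive_tool", "kwargs": {
  "commands": "-0.03 0.07 -0.3 0 0 0 60;0 0 -0.3 0 0 0 60;0 0 -0.3 0 0 0 60;0 0 -0.2 0 0 0 60;0 0 -0.1 0 0 0 60;0 0 0 0 0 0 60;0 0 0 0 0 0 0;0 0 0 0 0 0 0;0 0 0 0 0 0 0;0 0 0 0 0 0 0;0 0 0 0 0 0 0",
  "force": 40
}}

```text
time_s: 6.33
eef_pos: [469.8, 93.3, 76.7]
ee_rot: [0.001, 0.688, 0.726, 0.001]
force: [-2.6, -0.6, 7.9]
grip_width: 0.317
grip_force: 40.3
```

Emit:
{"fn": "drive_tool", "kwargs": {
  "commands": "-0.005 0.1 0 0 0 0 0;-0.005 0.1 0 0 0 0 0;-0.005 0.1 0 0 0 0 0;-0.005 0.1 0 0 0 0 0;-0.005 0.1 0 0 0 0 0;-0.005 0.1 0 0 0 0 0;0 0 0 0 0 0 0;0 0 0 0 0 0 0"
}}

```text
time_s: 7.0
eef_pos: [466.2, 154.3, 76.7]
ee_rot: [0.0, 0.688, 0.726, 0.001]
force: [-3.5, 2.8, 9.8]
grip_width: 0.319
grip_force: 40.5
```

Emit:
{"fn": "drive_tool", "kwargs": {
  "commands": "0 0 0 0 0 0 60;0 0 0 0 0 0 60;0 0 0 0 0 0 60;0 0 0.3 0 0 0 60;0 0 0.3 0 0 0 60;0 0 0.3 0 0 0 60;0 0 0.23 0 0 0 60;0.085 0.207 0 0 0 -0.144 60;0.085 0.207 0 0 0 -0.144 60;0.085 0.207 0 0 0 -0.144 60;0.085 0.207 0 0 0 -0.144 60;0.085 0.207 0 0 0 -0.144 60;0.085 0.207 0 0 0 -0.144 60;0.085 0.207 0 0 0 -0.144 60;0.085 0.207 0 0 0 -0.144 60;0.085 0.207 0 0 0 -0.144 60;0.085 0.207 0 0 0 -0.144 60;0 0 0 0 0 0 60;0 0 0 0 0 0 60"
}}

```text
time_s: 8.58
eef_pos: [551.0, 360.9, 187.7]
ee_rot: [0.0, 0.97, 0.245, -0.0]
force: [0.4, 0.6, -0.2]
grip_width: 0.597
grip_force: 0.0
```

```bash
sed -i 's/^def blue/BLUE[1][:,1]+=3.3\ndef blue/' fit.py
cat > look.py <<'E'
# look.py name x y yaw [z0]: wrist picture, fit cartridge, print tool pose
import sys,pickle
from fit import *
p=cam("wrist");n=sys.argv[1];pickle.dump(p,open(f"pics/{n}.pkl","wb"));cv2.imwrite(f"pics/{n}.png",p["pixels"])
x,y,a=map(float,sys.argv[2:5]);z=float(sys.argv[5]) if len(sys.argv)>5 else 0
s=sense();Rt=rot(s["ee_rot"])
print(s["time_s"],"tcp",np.round(s["eef_pos"],1),"phi",np.degrees(np.arctan2(Rt[1,1],Rt[0,1])).round(1),"down",Rt[:,2].round(3))
print("fit",fit(p,BLUE,blue(p),(x,y,np.radians(a)),z))
E
python3 look.py a1 551.5 361 -62
```

```text
8.6333 tcp [551.  360.2 187.9] phi -61.7 down [-0.001 -0.    -1.   ]
fit (array([554.2, 360.8]), -64.0, np.float64(0.87))
```

Emit:
{"fn": "drive_tool", "kwargs": {
  "commands": "0.023 0.005 -0.3 0 0 -0.045 60;0 0 -0.3 0 0 0 60;0 0 -0.3 0 0 0 60;0 0 -0.2 0 0 0 60;0 0 -0.1 0 0 0 60;0 0 -0.07 0 0 0 60;0 0 0 0 0 0 60;0 0 0 0 0 0 0;0 0 0 0 0 0 0;0 0 0 0 0 0 0;0 0 0 0 0 0 0;0 0 0 0 0 0 0",
  "force": 40
}}

```text
time_s: 9.63
eef_pos: [554.2, 361.3, 63.2]
ee_rot: [-0.0, 0.974, 0.227, 0.002]
force: [0.1, -1.5, 7.2]
grip_width: 0.313
grip_force: 40.7
```

Emit:
{"fn": "drive_tool", "kwargs": {
  "commands": "0 0 0.1 0 0 0 0;0 0 0.3 0 0 0 0;0 0 0.3 0 0 0 0;0 0 0.2 0 0 0 0;0 0 0.1 0 0 0 0;0 0 0 0 0 0 0;0 0 0 0 0 0 0"
}}

```text
time_s: 10.22
eef_pos: [553.1, 360.9, 160.6]
ee_rot: [0.0, 0.974, 0.227, -0.0]
force: [0.4, -0.8, -2.0]
grip_width: 0.318
grip_force: 39.8
```

```bash
python3 look.py a2 553 361 -64 102
```

```text
10.2667 tcp [552.8 360.7 159.7] phi -63.8 down [-0.002 -0.001 -1.   ]
fit (array([555. , 362.9]), -64.7, np.float64(0.85))
```

Emit:
{"fn": "drive_tool", "kwargs": {
  "commands": "-0.064 -0.334 0 0 0 0.1235 0;-0.064 -0.334 0 0 0 0.1235 0;-0.064 -0.334 0 0 0 0.1235 0;-0.064 -0.334 0 0 0 0.1235 0;-0.064 -0.334 0 0 0 0.1235 0;-0.064 -0.334 0 0 0 0.1235 0;-0.064 -0.334 0 0 0 0.1235 0;-0.064 -0.334 0 0 0 0.1235 0;-0.064 -0.334 0 0 0 0.1235 0;-0.064 -0.334 0 0 0 0.1235 0;-0.064 -0.334 0 0 0 0.1235 0;-0.064 -0.334 0 0 0 0.1235 0;0 0 0 0 0 0 0;0 0 0 0 0 0 0"
}}

```text
time_s: 11.43
eef_pos: [475.8, -40.9, 160.1]
ee_rot: [-0.001, 0.69, 0.723, -0.001]
force: [-1.2, 0.2, -1.2]
grip_width: 0.316
grip_force: 39.8
```

```bash
python3 look.py a3 476 -40 3 98
```

```text
11.4833 tcp [476.1 -39.9 160.2] phi 2.7 down [-0.002  0.001 -1.   ]
fit (array([474.6, -39.4]), 2.1, np.float64(0.88))
```

View pics/a3.png

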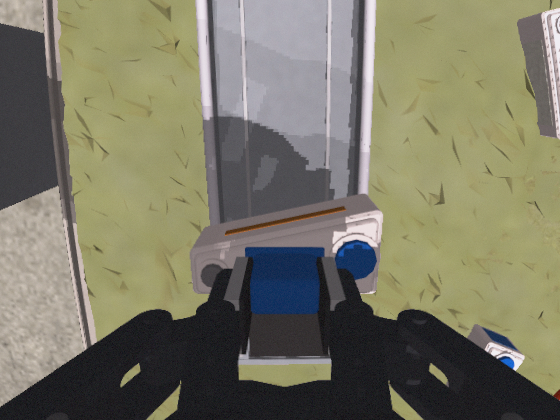

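Emit:
{"fn": "drive_tool", "kwargs": {
  "commands": "0.014 -0.156 -0.1 0 0 0.012 0;0 0 -0.2 0 0 0 0;0 0 -0.2 0 0 0 0;0 0 -0.2 0 0 0 0;0 0 0 0 0 0 0;0 0 0 0 0 0 0"
}}

```text
time_s: 11.98
eef_pos: [477.7, -54.3, 90.7]
ee_rot: [-0.001, 0.685, 0.728, -0.0]
force: [0.5, 0.6, -0.6]
grip_width: 0.319
grip_force: 39.8
```

Emit:
{"fn": "drive_tool", "kwargs": {
  "commands": "0 0 -0.05 0 0 0 0;0 0 -0.05 0 0 0 0;0 0 -0.04 0 0 0 0;0 0 0 0 0 0 0;0 0 0 0 0 0 0"
}}

```text
time_s: 12.4
eef_pos: [478.0, -55.4, 77.4]
ee_rot: [-0.0, 0.686, 0.728, -0.0]
force: [-0.2, -0.9, -1.4]
grip_width: 0.321
grip_force: 39.9
```

Emit:
{"fn": "drive_tool", "kwargs": {
  "commands": "0 0 -0.012 0 0 0 0;0 -0.015 0 0 0 0 0;0 -0.015 0 0 0 0 0;0 0 0 0 0 0 0;0 0 0 0 0 0 0"
}}

```text
time_s: 12.82
eef_pos: [478.1, -56.6, 76.4]
ee_rot: [-0.001, 0.686, 0.728, 0.001]
force: [2.1, 13.1, 2.6]
grip_width: 0.313
grip_force: 40.3
```

Emit:
{"fn": "drive_tool", "kwargs": {
  "commands": "0 -0.015 0 0 0 0 0;0 -0.015 0 0 0 0 0;0 0 0 0 0 0 0;0 0 0 0 0 0 0"
}}

```text
time_s: 13.15
eef_pos: [478.2, -59.1, 76.8]
ee_rot: [-0.001, 0.686, 0.727, 0.002]
force: [0.8, 17.5, 9.0]
grip_width: 0.316
grip_force: 41.3
```

Emit:
{"fn": "drive_tool", "kwargs": {
  "commands": "0 0.01 0 0 0 0 60;0 0 0 0 0 0 60;0 0 0 0 0 0 60;0 0 0.2 0 0 0 60;0 0 0.3 0 0 0 60;0 0 0.3 0 0 0 60;0 0 0.3 0 0 0 60;0 0 0 0 0 0 60"
}}

```text
time_s: 13.82
eef_pos: [480.1, -61.4, 191.4]
ee_rot: [0.004, 0.686, 0.728, 0.002]
force: [0.7, 0.3, 0.7]
grip_width: 0.603
grip_force: 0.0
```

Emit:
{"fn": "drive_tool", "kwargs": {
  "commands": "0.12 0.077 0 0 0 0.153 60;0.12 0.077 0 0 0 0.153 60;0.12 0.077 0 0 0 0.153 60;0.12 0.077 0 0 0 0.153 60;0.12 0.077 0 0 0 0.153 60;0.12 0.077 0 0 0 0.153 60;0.12 0.077 0 0 0 0.153 60;0.12 0.077 0 0 0 0.153 60;0.12 0.077 0 0 0 0.153 60;0.12 0.077 0 0 0 0.153 60;0.12 0.077 0 0 0 0.153 60;0.12 0.077 0 0 0 0.153 60;0.12 0.077 0 0 0 0.153 60;0.12 0.077 0 0 0 0.153 60;0.12 0.077 0 0 0 0.153 60;0.12 0.077 0 0 0 0.153 60;0 0 0 0 0 0 60;0 0 0 0 0 0 60"
}}

```text
time_s: 15.32
eef_pos: [669.9, 62.6, 185.1]
ee_rot: [-0.001, -0.203, 0.979, -0.0]
force: [-0.3, -1.1, 0.1]
grip_width: 0.601
grip_force: 0.0
```

```bash
python3 look.py a4 670 65 -67
```

```text
15.3667 tcp [669.6  62.3 185.5] phi 113.4 down [-0.001 -0.    -1.   ]
fit (array([670.5,  64.5]), -66.1, np.float64(0.85))
```

Emit:
{"fn": "drive_tool", "kwargs": {
  "commands": "0.012 0.025 -0.3 0 0 0 60;0 0 -0.3 0 0 0 60;0 0 -0.3 0 0 0 60;0 0 -0.2 0 0 0 60;0 0 -0.1 0 0 0 60;0 0 -0.03 0 0 0 60;0 0 0 0 0 0 60;0 0 0 0 0 0 0;0 0 0 0 0 0 0;0 0 0 0 0 0 0;0 0 0 0 0 0 0;0 0 0 0 0 0 0"
}}

```text
time_s: 16.37
eef_pos: [672.1, 65.1, 65.1]
ee_rot: [0.002, -0.204, 0.979, -0.001]
force: [-0.7, -0.7, 5.7]
grip_width: 0.317
grip_force: 39.8
```

Emit:
{"fn": "drive_tool", "kwargs": {
  "commands": "0 0 0.1 0 0 0 0;0 0 0.3 0 0 0 0;0 0 0.3 0 0 0 0;0 0 0.2 0 0 0 0;0 0 0.1 0 0 0 0;0 0 0 0 0 0 0;0 0 0 0 0 0 0"
}}

```text
time_s: 16.95
eef_pos: [670.9, 65.4, 162.5]
ee_rot: [-0.0, -0.204, 0.979, 0.0]
force: [-0.6, -1.3, -2.0]
grip_width: 0.323
grip_force: 39.8
```

Emit:
{"fn": "drive_tool", "kwargs": {
  "commands": "-0.1225 -0.05 0 0 0 -0.1535 0;-0.1225 -0.05 0 0 0 -0.1535 0;-0.1225 -0.05 0 0 0 -0.1535 0;-0.1225 -0.05 0 0 0 -0.1535 0;-0.1225 -0.05 0 0 0 -0.1535 0;-0.1225 -0.05 0 0 0 -0.1535 0;-0.1225 -0.05 0 0 0 -0.1535 0;-0.1225 -0.05 0 0 0 -0.1535 0;-0.1225 -0.05 0 0 0 -0.1535 0;-0.1225 -0.05 0 0 0 -0.1535 0;-0.1225 -0.05 0 0 0 -0.1535 0;-0.1225 -0.05 0 0 0 -0.1535 0;-0.1225 -0.05 0 0 0 -0.1535 0;-0.1225 -0.05 0 0 0 -0.1535 0;-0.1225 -0.05 0 0 0 -0.1535 0;-0.1225 -0.05 0 0 0 -0.1535 0;0 0 0 0 0 0 0;0 0 0 0 0 0 0"
}}

```text
time_s: 18.45
eef_pos: [474.7, -14.6, 162.2]
ee_rot: [-0.001, 0.687, 0.727, -0.0]
force: [1.0, -0.4, -1.0]
grip_width: 0.316
grip_force: 39.8
```

```bash
python3 look.py a5 475 -15 183 98.5
```

```text
18.5 tcp [475.2 -14.5 162.4] phi 3.2 down [-0.001  0.    -1.   ]
fit (array([473.3, -13.4]), 182.4, np.float64(0.82))
```

Emit:
{"fn": "drive_tool", "kwargs": {
  "commands": "0 -0.035 -0.2 0 0 0 0;0 0 -0.25 0 0 0 0;0 0 -0.25 0 0 0 0;0 0 -0.08 0 0 0 0;0 0 -0.05 0 0 0 0;0 0 -0.02 0 0 0 0;0 0 0 0 0 0 0;0 0 0 0 0 0 0"
}}

```text
time_s: 19.17
eef_pos: [475.9, -18.3, 79.0]
ee_rot: [0.001, 0.688, 0.726, 0.0]
force: [-0.3, -0.4, -1.1]
grip_width: 0.316
grip_force: 41.2
```

Emit:
{"fn": "drive_tool", "kwargs": {
  "commands": "0 -0.015 0 0 0 0 0;0 -0.015 0 0 0 0 0;0 0 0 0 0 0 0;0 0 0 0 0 0 0"
}}

```text
time_s: 19.5
eef_pos: [475.6, -21.4, 78.6]
ee_rot: [0.001, 0.688, 0.726, 0.0]
force: [0.4, 1.2, 2.8]
grip_width: 0.317
grip_force: 41.6
```

Emit:
{"fn": "drive_tool", "kwargs": {
  "commands": "0 -0.015 0 0 0 0 0;0 -0.01 0 0 0 0 0;0 0 0 0 0 0 0;0 0 0 0 0 0 0"
}}

```text
time_s: 19.83
eef_pos: [475.4, -22.9, 78.6]
ee_rot: [-0.0, 0.688, 0.726, 0.001]
force: [1.1, 8.7, 6.7]
grip_width: 0.312
grip_force: 42.0
```

Emit:
{"fn": "drive_tool", "kwargs": {
  "commands": "0 0.005 0 0 0 0 60;0 0 0 0 0 0 60;0 0 0 0 0 0 60;0 0 0.2 0 0 0 60;0 0 0.3 0 0 0 60;0 0 0.3 0 0 0 60;0 0 0.3 0 0 0 60;0.0956 -0.357 0 0 0 0.0353 60;0.0956 -0.357 0 0 0 0.0353 60;0.0956 -0.357 0 0 0 0.0353 60;0.0956 -0.357 0 0 0 0.0353 60;0.0956 -0.357 0 0 0 0.0353 60;0.0956 -0.357 0 0 0 0.0353 60;0.0956 -0.357 0 0 0 0.0353 60;0.0956 -0.357 0 0 0 0.0353 60;0.0956 -0.357 0 0 0 0.0353 60;0 0 0 0 0 0 60;0 0 0 0 0 0 60"
}}

```text
time_s: 21.33
eef_pos: [560.7, -346.1, 186.8]
ee_rot: [-0.001, 0.593, 0.805, -0.0]
force: [-0.9, 0.7, 0.2]
grip_width: 0.6
grip_force: 0.0
```

```bash
python3 look.py a6 561 -344 17.5
```

```text
21.3833 tcp [ 560.9 -344.6  187.3] phi 17.3 down [-0.001  0.001 -1.   ]
fit (array([ 561.1, -343.7]), 15.0, np.float64(0.86))
```

Emit:
{"fn": "drive_tool", "kwargs": {
  "commands": "0.005 0.005 -0.3 0 0 -0.033 60;0 0 -0.3 0 0 0 60;0 0 -0.3 0 0 0 60;0 0 -0.2 0 0 0 60;0 0 -0.1 0 0 0 60;0 0 -0.04 0 0 0 60;0 0 0 0 0 0 60;0 0 0 0 0 0 0;0 0 0 0 0 0 0;0 0 0 0 0 0 0;0 0 0 0 0 0 0;0 0 0 0 0 0 0"
}}

```text
time_s: 22.38
eef_pos: [562.5, -344.5, 66.1]
ee_rot: [0.002, 0.603, 0.798, -0.0]
force: [-0.5, 1.3, 6.6]
grip_width: 0.316
grip_force: 40.9
```

Emit:
{"fn": "drive_tool", "kwargs": {
  "commands": "0 0 0.1 0 0 0 0;0 0 0.3 0 0 0 0;0 0 0.3 0 0 0 0;0 0 0.2 0 0 0 0;0 0 0.1 0 0 0 0;0 0 0 0 0 0 0;0 0 0 0 0 0 0"
}}

```text
time_s: 22.97
eef_pos: [561.5, -343.8, 163.5]
ee_rot: [-0.0, 0.603, 0.798, 0.0]
force: [0.7, -0.4, -1.5]
grip_width: 0.319
grip_force: 40.1
```

Emit:
{"fn": "drive_tool", "kwargs": {
  "commands": "-0.088 0.36 0 0 0 -0.0282 0;-0.088 0.36 0 0 0 -0.0282 0;-0.088 0.36 0 0 0 -0.0282 0;-0.088 0.36 0 0 0 -0.0282 0;-0.088 0.36 0 0 0 -0.0282 0;-0.088 0.36 0 0 0 -0.0282 0;-0.088 0.36 0 0 0 -0.0282 0;-0.088 0.36 0 0 0 -0.0282 0;-0.088 0.36 0 0 0 -0.0282 0;-0.088 0.36 0 0 0 -0.0282 0;0 0 0 0 0 0 0;0 0 0 0 0 0 0"
}}

```text
time_s: 23.97
eef_pos: [472.7, 17.5, 162.9]
ee_rot: [-0.001, 0.686, 0.727, -0.001]
force: [-0.4, -0.6, -0.4]
grip_width: 0.315
grip_force: 40.1
```

```bash
python3 look.py a7 473 17 3 98.5
```

```text
24.0167 tcp [473.3  16.3 163.1] phi 3.3 down [-0.002  0.    -1.   ]
fit (array([471.5,  18.5]), 1.2, np.float64(0.79))
```

Emit:
{"fn": "drive_tool", "kwargs": {
  "commands": "0 0 -0.2 0 0 0.028 0;0 0 -0.25 0 0 0 0;0 0 -0.25 0 0 0 0;0 0 -0.08 0 0 0 0;0 0 -0.04 0 0 0 0;0 0 -0.02 0 0 0 0;0 0 0 0 0 0 0;0 0 0 0 0 0 0"
}}

```text
time_s: 24.68
eef_pos: [474.4, 15.7, 81.0]
ee_rot: [0.001, 0.679, 0.734, 0.0]
force: [-0.2, -0.9, -1.2]
grip_width: 0.314
grip_force: 40.1
```

Emit:
{"fn": "drive_tool", "kwargs": {
  "commands": "0 -0.015 0 0 0 0 0;0 -0.015 0 0 0 0 0;0 -0.015 0 0 0 0 0;0 0 0 0 0 0 0;0 0 0 0 0 0 0"
}}

```text
time_s: 25.1
eef_pos: [473.9, 11.5, 80.3]
ee_rot: [0.0, 0.679, 0.734, 0.0]
force: [0.2, 2.8, -0.5]
grip_width: 0.32
grip_force: 40.2
```

Emit:
{"fn": "drive_tool", "kwargs": {
  "commands": "0 -0.01 0 0 0 0 0;0 -0.01 0 0 0 0 0;0 0 0 0 0 0 0;0 0 0 0 0 0 0"
}}

```text
time_s: 25.43
eef_pos: [473.9, 11.0, 80.4]
ee_rot: [-0.001, 0.679, 0.734, 0.001]
force: [1.9, 12.6, 4.4]
grip_width: 0.315
grip_force: 40.6
```

Emit:
{"fn": "drive_tool", "kwargs": {
  "commands": "0 0.01 -0.01 0 0 0 0;0 0 -0.015 0 0 0 0;0 0 0 0 0 0 60;0 0 0 0 0 0 60;0 0 0 0 0 0 60;0 0 0.2 0 0 0 60;0 0 0.3 0 0 0 60;0 0 0.3 0 0 0 60;0 0 0.3 0 0 0 60"
}}

```text
time_s: 26.18
eef_pos: [473.5, 10.4, 188.8]
ee_rot: [-0.0, 0.679, 0.734, -0.0]
force: [0.3, -0.4, 0.3]
grip_width: 0.597
grip_force: 0.0
```

Emit:
{"fn": "drive_tool", "kwargs": {
  "commands": "0.111 -0.129 0 0 0 -0.151 60;0.111 -0.129 0 0 0 -0.151 60;0.111 -0.129 0 0 0 -0.151 60;0.111 -0.129 0 0 0 -0.151 60;0.111 -0.129 0 0 0 -0.151 60;0.111 -0.129 0 0 0 -0.151 60;0.111 -0.129 0 0 0 -0.151 60;0.111 -0.129 0 0 0 -0.151 60;0.111 -0.129 0 0 0 -0.151 60;0.111 -0.129 0 0 0 -0.151 60;0.111 -0.129 0 0 0 -0.151 60;0.111 -0.129 0 0 0 -0.151 60;0.111 -0.129 0 0 0 -0.151 60;0.111 -0.129 0 0 0 -0.151 60;0.111 -0.129 0 0 0 -0.151 60;0.111 -0.129 0 0 0 -0.151 60;0.111 -0.129 0 0 0 -0.151 60;0 0 0 0 0 0 60;0 0 0 0 0 0 60"
}}

```text
time_s: 27.77
eef_pos: [662.3, -209.3, 186.7]
ee_rot: [-0.0, 0.983, -0.182, -0.001]
force: [0.3, -0.5, -0.5]
grip_width: 0.595
grip_force: 0.0
```

```bash
python3 look.py a8 663 -207 69
```

```text
27.8167 tcp [ 662.2 -208.7  187. ] phi -111.0 down [-0.001  0.    -1.   ]
fit (array([ 665.9, -208.2]), 72.1, np.float64(0.84))
```

Emit:
{"fn": "drive_tool", "kwargs": {
  "commands": "0.025 0.008 -0.3 0 0 0.04 60;0 0 -0.3 0 0 0 60;0 0 -0.3 0 0 0 60;0 0 -0.2 0 0 0 60;0 0 -0.1 0 0 0 60;0 0 -0.04 0 0 0 60;0 0 0 0 0 0 60;0 0 0 0 0 0 0;0 0 0 0 0 0 0;0 0 0 0 0 0 0;0 0 0 0 0 0 0;0 0 0 0 0 0 0"
}}

```text
time_s: 28.82
eef_pos: [665.8, -208.4, 65.7]
ee_rot: [0.0, 0.986, -0.167, 0.002]
force: [0.3, 0.8, 6.4]
grip_width: 0.315
grip_force: 40.1
```

Emit:
{"fn": "drive_tool", "kwargs": {
  "commands": "0 0 0.1 0 0 0 0;0 0 0.3 0 0 0 0;0 0 0.3 0 0 0 0;0 0 0.2 0 0 0 0;0 0 0.1 0 0 0 0;0 0 0 0 0 0 0;0 0 0 0 0 0 0"
}}

```text
time_s: 29.4
eef_pos: [664.7, -207.9, 162.9]
ee_rot: [-0.0, 0.986, -0.167, -0.0]
force: [-0.5, -0.5, -1.6]
grip_width: 0.319
grip_force: 39.7
```

Emit:
{"fn": "drive_tool", "kwargs": {
  "commands": "-0.1206 0.162 0 0 0 0.156 0;-0.1206 0.162 0 0 0 0.156 0;-0.1206 0.162 0 0 0 0.156 0;-0.1206 0.162 0 0 0 0.156 0;-0.1206 0.162 0 0 0 0.156 0;-0.1206 0.162 0 0 0 0.156 0;-0.1206 0.162 0 0 0 0.156 0;-0.1206 0.162 0 0 0 0.156 0;-0.1206 0.162 0 0 0 0.156 0;-0.1206 0.162 0 0 0 0.156 0;-0.1206 0.162 0 0 0 0.156 0;-0.1206 0.162 0 0 0 0.156 0;-0.1206 0.162 0 0 0 0.156 0;-0.1206 0.162 0 0 0 0.156 0;-0.1206 0.162 0 0 0 0.156 0;-0.1206 0.162 0 0 0 0.156 0;0 0 0 0 0 0 0;0 0 0 0 0 0 0"
}}

```text
time_s: 30.9
eef_pos: [471.1, 51.7, 162.5]
ee_rot: [-0.001, 0.688, 0.726, -0.001]
force: [0.4, -0.4, 0.0]
grip_width: 0.318
grip_force: 39.7
```

```bash
python3 look.py a9 471 52 183 98.5
```

```text
30.95 tcp [471.7  51.2 162.7] phi 3.0 down [-0.002  0.    -1.   ]
fit (array([470.2,  53.1]), 184.0, np.float64(0.73))
```

Emit:
{"fn": "drive_tool", "kwargs": {
  "commands": "0 0 -0.2 0 0 -0.033 0;0 0 -0.25 0 0 0 0;0 0 -0.25 0 0 0 0;0 0 -0.08 0 0 0 0;0 0 -0.05 0 0 0 0;0 0 -0.02 0 0 0 0;0 0 0 0 0 0 0;0 0 0 0 0 0 0"
}}

```text
time_s: 31.62
eef_pos: [472.7, 50.9, 79.5]
ee_rot: [0.001, 0.698, 0.716, 0.001]
force: [0.1, 0.3, -1.1]
grip_width: 0.313
grip_force: 39.8
```

Emit:
{"fn": "drive_tool", "kwargs": {
  "commands": "0 -0.015 0 0 0 0 0;0 -0.015 0 0 0 0 0;0 -0.015 0 0 0 0 0;0 0 0 0 0 0 0;0 0 0 0 0 0 0"
}}

```text
time_s: 32.03
eef_pos: [472.2, 46.7, 78.8]
ee_rot: [0.0, 0.697, 0.717, 0.0]
force: [0.3, 2.3, -0.6]
grip_width: 0.315
grip_force: 40.4
```

Emit:
{"fn": "drive_tool", "kwargs": {
  "commands": "0 -0.01 0 0 0 0 0;0 -0.01 0 0 0 0 0;0 0 0 0 0 0 0;0 0 0 0 0 0 0"
}}

```text
time_s: 32.37
eef_pos: [472.2, 45.6, 79.0]
ee_rot: [-0.0, 0.697, 0.717, 0.001]
force: [1.2, 9.7, 4.9]
grip_width: 0.318
grip_force: 40.7
```

Emit:
{"fn": "drive_tool", "kwargs": {
  "commands": "0 0.005 -0.01 0 0 0 0;0 0 0 0 0 0 60;0 0 0 0 0 0 60;0 0 0 0 0 0 60;0 0 0.2 0 0 0 60;0 0 0.3 0 0 0 60;0 0 0.3 0 0 0 60;0 0 0.3 0 0 0 60;-0.015 0.27 0 0 0 0.007 60;-0.015 0.27 0 0 0 0.007 60;-0.015 0.27 0 0 0 0.007 60;-0.015 0.27 0 0 0 0.007 60;0 0 0 0 0 0 60;0 0 0 0 0 0 60"
}}

```text
time_s: 33.53
eef_pos: [465.8, 153.8, 187.4]
ee_rot: [0.0, 0.689, 0.725, -0.0]
force: [-0.7, -0.6, 0.3]
grip_width: 0.601
grip_force: 0.0
```

```bash
python3 shot.py b1
```

```text
33.5833 [465.9 153.  187.4] [461.  228.8 313. ]
cartridge_1_mid [([303, 374], 0.86)]
cartridge_1_wide [([302, 374], 0.72)]
carton_1_mid [([525, 144], 0.77)]
tray_end [([288, 222], 0.76)]
tray_deck [([283, 224], 0.56)]
follower_grip [([285, 212], 0.73)]
```

View pics/b1.png

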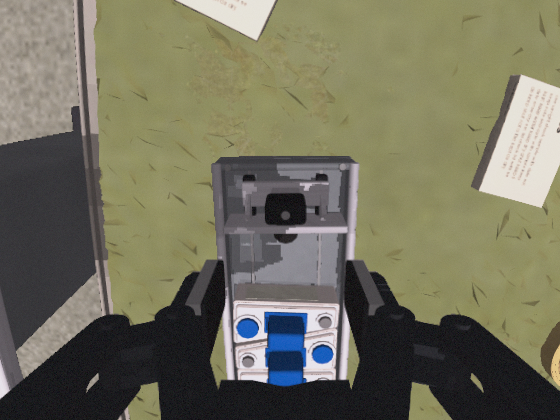

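The row is nested: four cartridges with blue caps alternating at (247,328) and (322,354). The follower block is at (285,208). I'll grip it and push.

Emit:
{"fn": "drive_tool", "kwargs": {
  "commands": "0 0.01 -0.3 0 0 0 60;0 0 -0.3 0 0 0 60;0 0 -0.3 0 0 0 60;0 0 -0.15 0 0 0 60;0 0 -0.06 0 0 0 60;0 0 0 0 0 0 60;0 0 0 0 0 0 0;0 0 0 0 0 0 0;0 0 0 0 0 0 0;0 0 0 0 0 0 0;0 0 0 0 0 0 0",
  "force": 60
}}

```text
time_s: 34.8
eef_pos: [466.3, 154.2, 78.1]
ee_rot: [0.001, 0.689, 0.724, 0.0]
force: [-4.0, -1.3, 5.3]
grip_width: 0.314
grip_force: 59.1
```

Emit:
{"fn": "drive_tool", "kwargs": {
  "commands": "0.005 -0.1 0 0 0 0 0;0.005 -0.1 0 0 0 0 0;0.005 -0.1 0 0 0 0 0;0.005 -0.1 0 0 0 0 0;0.003 -0.06 0 0 0 0 0;0.002 -0.03 0 0 0 0 0;0 0 0 0 0 0 0;0 0 0 0 0 0 0"
}}

```text
time_s: 35.47
eef_pos: [469.2, 104.6, 78.1]
ee_rot: [0.001, 0.689, 0.724, 0.0]
force: [-2.2, -2.9, 6.3]
grip_width: 0.309
grip_force: 59.2
```

Emit:
{"fn": "drive_tool", "kwargs": {
  "commands": "0.001 -0.015 0 0 0 0 0;0.001 -0.015 0 0 0 0 0;0 0 0 0 0 0 0;0 0 0 0 0 0 0"
}}

```text
time_s: 35.8
eef_pos: [469.4, 102.1, 78.1]
ee_rot: [0.001, 0.689, 0.724, 0.001]
force: [-2.7, 0.0, 6.6]
grip_width: 0.308
grip_force: 59.3
```

Emit:
{"fn": "drive_tool", "kwargs": {
  "commands": "0.001 -0.015 0 0 0 0 0;0.001 -0.015 0 0 0 0 0;0 0 0 0 0 0 0;0 0 0 0 0 0 0"
}}

```text
time_s: 36.13
eef_pos: [469.5, 99.2, 78.1]
ee_rot: [0.001, 0.689, 0.724, 0.001]
force: [-1.8, 1.6, 7.6]
grip_width: 0.312
grip_force: 59.3
```

Emit:
{"fn": "drive_tool", "kwargs": {
  "commands": "0.001 -0.01 0 0 0 0 0;0.001 -0.01 0 0 0 0 0;0 0 0 0 0 0 0;0 0 0 0 0 0 0"
}}

```text
time_s: 36.47
eef_pos: [469.5, 98.4, 78.1]
ee_rot: [0.0, 0.69, 0.724, 0.002]
force: [-2.4, 11.5, 7.9]
grip_width: 0.312
grip_force: 59.3
```

Emit:
{"fn": "drive_tool", "kwargs": {
  "commands": "0 -0.01 0 0 0 0 0;0 -0.01 0 0 0 0 0;0 -0.01 0 0 0 0 0;0 0 0 0 0 0 0;0 0 0 0 0 0 0"
}}

```text
time_s: 36.88
eef_pos: [469.4, 98.0, 78.2]
ee_rot: [-0.001, 0.69, 0.724, 0.004]
force: [-0.6, 32.4, 6.7]
grip_width: 0.313
grip_force: 59.3
```

Emit:
{"fn": "drive_tool", "kwargs": {
  "commands": "0 0.01 0 0 0 0 0;0 0.015 0 0 0 0 0;0 0 0 0 0 0 0;0 0 0 0 0 0 60;0 0 0 0 0 0 60;0 0 0 0 0 0 60"
}}

```text
time_s: 37.38
eef_pos: [469.5, 96.5, 77.2]
ee_rot: [0.001, 0.69, 0.724, 0.0]
force: [0.2, 0.9, -0.2]
grip_width: 0.598
grip_force: 0.0
```

Emit:
{"fn": "drive_tool", "kwargs": {
  "commands": "0 0 0.3 0 0 0 60;0 0 0.3 0 0 0 60;0 0 0.3 0 0 0 60;0 0 0.3 0 0 0 60;0.241 0.048 0 0 0 -0.036 100;0.241 0.048 0 0 0 -0.036 100;0.241 0.048 0 0 0 -0.036 100;0.241 0.048 0 0 0 -0.036 100;0.241 0.048 0 0 0 -0.036 100;0.241 0.048 0 0 0 -0.036 100;0.241 0.048 0 0 0 -0.036 100;0.241 0.048 0 0 0 -0.036 100;0 0 0 0 0 0 100;0 0 0 0 0 0 100"
}}

```text
time_s: 38.55
eef_pos: [662.2, 134.8, 195.8]
ee_rot: [-0.0, 0.767, 0.642, -0.0]
force: [0.1, -0.2, -0.4]
grip_width: 0.997
grip_force: 0.0
```

```bash
cat > lookc.py <<'E'
import sys,pickle
from fit import *
p=cam("wrist");n=sys.argv[1];pickle.dump(p,open(f"pics/{n}.pkl","wb"));cv2.imwrite(f"pics/{n}.png",p["pixels"])
x,y,a=map(float,sys.argv[2:5]);z=float(sys.argv[5]) if len(sys.argv)>5 else 0
s=sense();Rt=rot(s["ee_rot"])
print(s["time_s"],"tcp",np.round(s["eef_pos"],1),"phi",np.degrees(np.arctan2(Rt[1,1],Rt[0,1])).round(1))
h=cv2.cvtColor(p["pixels"],cv2.COLOR_BGR2HSV).astype(int)
green=(abs(h[...,0]-36)<16)&(h[...,1]>70)
obs=cv2.morphologyEx((~green).astype(np.uint8),cv2.MORPH_CLOSE,np.ones((5,5))).astype(float)
obs=cv2.morphologyEx(obs,cv2.MORPH_OPEN,np.ones((5,5)))
print("white",fit(p,CART,white(p),(x,y,np.radians(a)),z),"notgreen",fit(p,CART,obs,(x,y,np.radians(a)),z))
E
python3 lookc.py d1 674 205 -10
```

```text
38.6 tcp [661.7 134.8 196.2] phi -10.1
white (array([671.9, 204.9]), -10.3, np.float64(0.94)) notgreen (array([671.8, 204.8]), -10.6, np.float64(0.96))
```

View pics/d1.png

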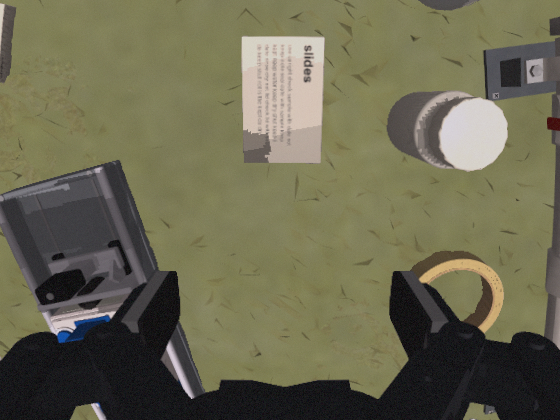

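The slides carton spans (243–323, 38–163) and fits well at (672,205), −10.4°. The white bottle and the tape are clear of the grasp.

Emit:
{"fn": "drive_tool", "kwargs": {
  "commands": "0.054 0.348 0 0 0 -0.004 100;0.054 0.348 0 0 0 -0.004 100;0 0 -0.35 0 0 0 100;0 0 -0.35 0 0 0 100;0 0 -0.35 0 0 0 100;0 0 -0.35 0 0 0 100;0 0 -0.2 0 0 0 100;0 0 -0.12 0 0 0 100;0 0 -0.06 0 0 0 100;0 0 0 0 0 0 100;0 0 0 0 0 0 100"
}}

```text
time_s: 39.52
eef_pos: [673.3, 204.7, 20.4]
ee_rot: [0.001, 0.769, 0.639, 0.001]
force: [-0.2, -0.1, 0.6]
grip_width: 1.002
grip_force: 0.0
```

Emit:
{"fn": "drive_tool", "kwargs": {
  "commands": "0 0 0 0 0 0 0;0 0 0 0 0 0 0;0 0 0 0 0 0 0;0 0 0 0 0 0 0;0 0 0 0 0 0 0",
  "force": 30
}}

```text
time_s: 39.93
eef_pos: [673.5, 204.8, 20.5]
ee_rot: [0.001, 0.769, 0.639, 0.001]
force: [-0.7, 0.4, 6.7]
grip_width: 0.751
grip_force: 33.3
```

Emit:
{"fn": "drive_tool", "kwargs": {
  "commands": "0 0 0.1 0 0 0 0;0 0 0.3 0 0 0 0;0 0 0.4 0 0 0 0;0 0 0.4 0 0 0 0;-0.1925 -0.34 0 0 0 0.03 0;-0.1925 -0.34 0 0 0 0.03 0;-0.1925 -0.34 0 0 0 0.03 0;-0.1925 -0.34 0 0 0 0.03 0;-0.1925 -0.34 0 0 0 0.03 0;-0.1925 -0.34 0 0 0 0.03 0;-0.1925 -0.34 0 0 0 0.03 0;-0.1925 -0.34 0 0 0 0.03 0;-0.1925 -0.34 0 0 0 0.03 0;-0.1925 -0.34 0 0 0 0.03 0;0 0 0 0 0 0 0;0 0 0 0 0 0 0"
}}

```text
time_s: 41.27
eef_pos: [479.7, -136.7, 139.5]
ee_rot: [0.001, 0.69, 0.724, 0.0]
force: [0.9, 0.8, -1.2]
grip_width: 0.752
grip_force: 33.8
```

```bash
python3 shot.py d2
```

```text
41.3167 [ 480.2 -135.6  139.3] [475.  -61.7 265. ]
cartridge_1_mid [([278, 31], 0.64)]
cartridge_1_wide [([275, 28], 0.78)]
carton_1_mid [([285, 267], 0.62), ([286, 126], 0.43)]
tray_end [([284, 123], 0.64)]
tray_deck [([284, 126], 0.75)]
follower_grip [([205, 362], 0.39)]
```

View pics/d2.png

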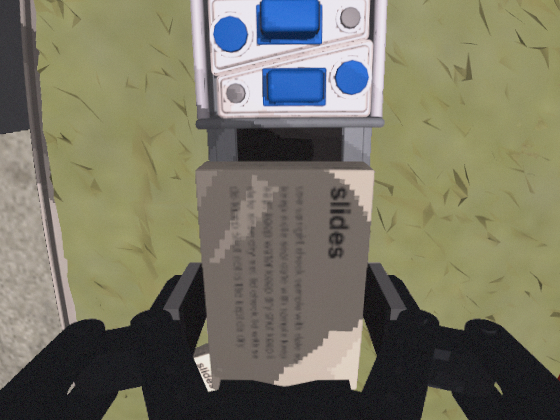

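The held carton's far end is at rows 162–171. The end wall top is at rows 118–127, and the recess sides are at columns 238 and 343.

Run:
```python
from h import *
import pickle
p=pickle.load(open("pics/d2.pkl","rb"))
for n,uv,z in [("held top edge",(285,171),136.8),("held bot edge",(285,162),118.8),("topL",(197,171),136.8),("topR",(372,170),136.8),("walltop inner?",(290,118),49),("walltop recess edge",(290,127),49),("recL",(238,150),13),("recR",(343,150),13),("outL",(212,140),16),("outR",(369,140),16)]:
    print(n,at_z(p,uv,z).round(1))
```

```text
held top edge [476.5 -87.6 136.8]
held bot edge [476.6 -87.6 118.8]
topL [445.  -89.1 136.8]
topR [507.7 -85.7 136.8]
walltop inner? [479. -74.  49.]
walltop recess edge [479.2 -79.2  49. ]
recL [444.8 -99.5  13. ]
recR [517.4 -95.9  13. ]
outL [427.4 -93.   16. ]
outR [534.1 -87.7  16. ]
```

Emit:
{"fn": "drive_tool", "kwargs": {
  "commands": "0.018 0.02 -0.3 0 0 0 0;0 0 -0.3 0 0 0 0;0 0 -0.25 0 0 0 0;0 0 -0.1 0 0 0 0;0 0 -0.06 0 0 0 0;0 0 -0.03 0 0 0 0;0 0 0 0 0 0 0;0 0 0 0 0 0 0"
}}

```text
time_s: 42.28
eef_pos: [482.6, -133.5, 35.7]
ee_rot: [0.001, 0.688, 0.725, 0.0]
force: [-0.4, -0.9, -0.3]
grip_width: 0.751
grip_force: 33.7
```

Emit:
{"fn": "drive_tool", "kwargs": {
  "commands": "0 0 -0.015 0 0 0 0;0 0 -0.01 0 0 0 0;0 0 0 0 0 0 0;0 0 0 0 0 0 0"
}}

```text
time_s: 42.62
eef_pos: [482.6, -133.6, 33.5]
ee_rot: [0.001, 0.688, 0.725, 0.0]
force: [-3.5, 0.9, 8.9]
grip_width: 0.75
grip_force: 34.8
```

Emit:
{"fn": "drive_tool", "kwargs": {
  "commands": "0 0 0 0 0 0 100;0 0 0 0 0 0 100;0 0 0 0 0 0 100;0 0 0.2 0 0 0 100;0 0 0.35 0 0 0 100;0 0 0.35 0 0 0 100;0 0 0.35 0 0 0 100;0 0 0.35 0 0 0 100;-0.054 -0.325 0 0 0 0.0537 100;-0.054 -0.325 0 0 0 0.0537 100;-0.054 -0.325 0 0 0 0.0537 100;-0.054 -0.325 0 0 0 0.0537 100;-0.054 -0.325 0 0 0 0.0537 100;-0.054 -0.325 0 0 0 0.0537 100;-0.054 -0.325 0 0 0 0.0537 100;-0.054 -0.325 0 0 0 0.0537 100;0 0 0 0 0 0 100;0 0 0 0 0 0 100"
}}

```text
time_s: 44.12
eef_pos: [438.1, -394.4, 191.5]
ee_rot: [-0.0, 0.558, 0.83, 0.0]
force: [-0.3, 0.9, -0.7]
grip_width: 0.996
grip_force: 0.0
```

```bash
python3 lookc.py d3 413 -329 22.4
```

```text
44.1667 tcp [ 438.6 -393.3  191.7] phi 22.3
white (array([ 414.4, -325. ]), 23.7, np.float64(0.66)) notgreen (array([ 413.8, -325.5]), 24.6, np.float64(0.89))
```

Run:
```python
from fit import *
import pickle
p=pickle.load(open("pics/d3.pkl","rb"));h=cv2.cvtColor(p["pixels"],cv2.COLOR_BGR2HSV).astype(int)
for st,vt in((60,90),(80,70),(60,60)):
    o=((h[...,1]<st)&(h[...,2]>vt)).astype(np.uint8); o=cv2.morphologyEx(cv2.morphologyEx(o,3,np.ones((5,5))),2,np.ones((5,5)))
    print(st,vt,fit(p,CART,o.astype(float),(414,-326,np.radians(23))))
```

```text
60 90 (array([ 414. , -325.4]), 24.5, np.float64(0.99))
80 70 (array([ 411.1, -326.4]), 27.1, np.float64(0.69))
60 60 (array([ 414. , -325.5]), 24.5, np.float64(0.99))
```

Emit:
{"fn": "drive_tool", "kwargs": {
  "commands": "-0.12 0.34 0 0 0 0.025 100;-0.12 0.34 0 0 0 0.024 100;0 0 -0.35 0 0 0 100;0 0 -0.35 0 0 0 100;0 0 -0.35 0 0 0 100;0 0 -0.35 0 0 0 100;0 0 -0.2 0 0 0 100;0 0 -0.1 0 0 0 100;0 0 -0.04 0 0 0 100;0 0 0 0 0 0 100;0 0 0 0 0 0 100"
}}

```text
time_s: 45.08
eef_pos: [415.4, -325.6, 19.4]
ee_rot: [0.001, 0.541, 0.841, -0.0]
force: [-0.1, -0.5, 0.3]
grip_width: 0.999
grip_force: 0.0
```

Emit:
{"fn": "drive_tool", "kwargs": {
  "commands": "0 0 0 0 0 0 0;0 0 0 0 0 0 0;0 0 0 0 0 0 0;0 0 0 0 0 0 0;0 0 0 0 0 0 0"
}}

```text
time_s: 45.5
eef_pos: [415.3, -325.7, 19.4]
ee_rot: [0.001, 0.541, 0.841, -0.0]
force: [-1.2, 1.2, 6.3]
grip_width: 0.752
grip_force: 32.4
```

Emit:
{"fn": "drive_tool", "kwargs": {
  "commands": "0 0 0.1 0 0 0 0;0 0 0.3 0 0 0 0;0 0 0.4 0 0 0 0;0 0 0.4 0 0 0 0;0.0957 0.274 0 0 0 -0.0676 0;0.0957 0.274 0 0 0 -0.0676 0;0.0957 0.274 0 0 0 -0.0676 0;0.0957 0.274 0 0 0 -0.0676 0;0.0957 0.274 0 0 0 -0.0676 0;0.0957 0.274 0 0 0 -0.0676 0;0.0957 0.274 0 0 0 -0.0676 0;0 0 0 0 0 0 0;0 0 0 0 0 0 0"
}}

```text
time_s: 46.58
eef_pos: [482.1, -132.5, 139.0]
ee_rot: [0.001, 0.686, 0.728, 0.0]
force: [-0.5, -0.4, -0.8]
grip_width: 0.749
grip_force: 34.3
```

```bash
python3 lookc.py d4 480.5 -135 3 120
python3 - <<'E'
import cv2,numpy as np
a=cv2.imread("pics/d4.png")
cv2.imwrite("pics/d4c.png",cv2.resize(a[90:310,160:410],None,fx=2.7,fy=2.7))
E
```

```text
46.6333 tcp [ 481.9 -133.5  138.9] phi 3.3
white (array([ 481., -130.]), 3.4, np.float64(0.17)) notgreen (array([ 480.8, -130.1]), 2.9, np.float64(0.86))
```

View pics/d4c.png

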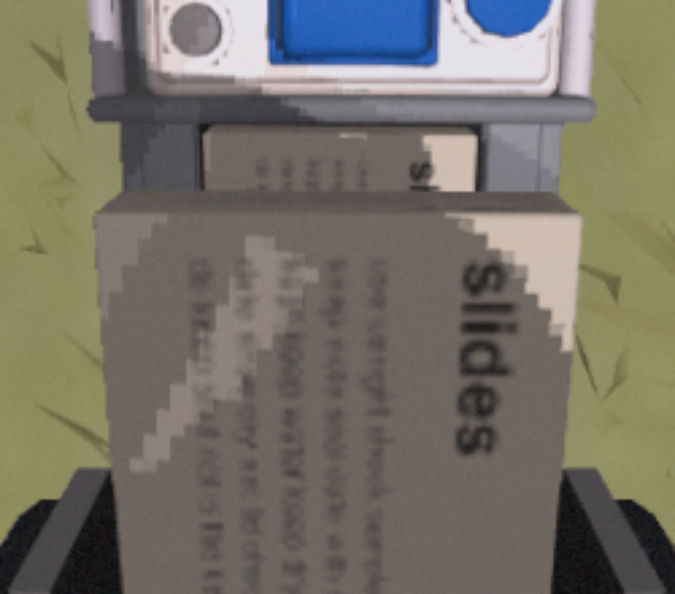

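Run:
```python
from h import *
import pickle
p=pickle.load(open("pics/d4.pkl","rb"))
c=lambda x,y:(160+x/2.7,90+y/2.7)
for n,uv,z in [("heldL",c(97,213),137.5),("heldR",c(579,213),137.5),("heldbotL",c(100,197),119.5),("heldbotR",c(575,193),119.5),("placL",c(203,138),31),("placR",c(477,138),31),("floorL",c(200,190),16),("floorR",c(480,190),16)]:
    print(n,at_z(p,uv,z).round(1))
```

```text
heldL [446.7 -84.2 137.5]
heldR [510.  -80.5 137.5]
heldbotL [443.  -85.6 119.5]
heldbotR [513.8 -80.8 119.5]
placL [447.  -87.2  31. ]
placR [511.6 -83.4  31. ]
floorL [ 444.7 -102.4   16. ]
floorR [515.9 -98.2  16. ]
```

Emit:
{"fn": "drive_tool", "kwargs": {
  "commands": "0.006 -0.028 -0.3 0 0 0 0;0 0 -0.3 0 0 0 0;0 0 -0.15 0 0 0 0;0 0 -0.08 0 0 0 0;0 0 -0.03 0 0 0 0;0 0 0 0 0 0 0;0 0 0 0 0 0 0"
}}

```text
time_s: 47.22
eef_pos: [482.9, -137.0, 53.2]
ee_rot: [0.001, 0.687, 0.727, 0.0]
force: [0.2, -0.2, -0.8]
grip_width: 0.752
grip_force: 34.3
```

Emit:
{"fn": "drive_tool", "kwargs": {
  "commands": "0 0 -0.01 0 0 0 0;0 0 -0.01 0 0 0 0;0 0 0 0 0 0 0;0 0 0 0 0 0 0"
}}

```text
time_s: 47.55
eef_pos: [482.6, -136.4, 50.5]
ee_rot: [0.0, 0.687, 0.727, 0.0]
force: [-0.7, -0.2, 1.8]
grip_width: 0.751
grip_force: 34.6
```

Emit:
{"fn": "drive_tool", "kwargs": {
  "commands": "0 0 0 0 0 0 100;0 0 0 0 0 0 100;0 0 0 0 0 0 100;0 0 0.15 0 0 0 100;0 0 0.35 0 0 0 100;0 0 0.35 0 0 0 100;0 0 0.35 0 0 0 100;0 0 0.3 0 0 0 100"
}}

```text
time_s: 48.22
eef_pos: [482.4, -136.3, 202.5]
ee_rot: [0.001, 0.687, 0.727, 0.0]
force: [1.1, -0.1, -0.1]
grip_width: 0.999
grip_force: 0.0
```

Emit:
{"fn": "drive_tool", "kwargs": {
  "commands": "-0.0125 0.354 0 0 0 0.115 100;-0.0125 0.354 0 0 0 0.115 100;-0.0125 0.354 0 0 0 0.115 100;-0.0125 0.354 0 0 0 0.115 100;-0.0125 0.354 0 0 0 0.115 100;-0.0125 0.354 0 0 0 0.115 100;-0.0125 0.354 0 0 0 0.115 100;-0.0125 0.354 0 0 0 0.115 100;-0.0125 0.354 0 0 0 0.115 100;-0.0125 0.354 0 0 0 0.115 100;-0.0125 0.354 0 0 0 0.115 100;-0.0125 0.354 0 0 0 0.115 100;0 0 0 0 0 0 100;0 0 0 0 0 0 100"
}}

```text
time_s: 49.38
eef_pos: [466.8, 289.8, 199.7]
ee_rot: [-0.0, 0.212, 0.977, -0.0]
force: [0.8, -1.3, 0.5]
grip_width: 1.0
grip_force: 0.0
```

```bash
sed -i 's/>120)).astype/>60)).astype/' fit.py; python3 lookc.py d5 404 317 66
```

```text
49.4333 tcp [467.1 288.6 199.8] phi 65.4
white (array([404.6, 318.6]), 66.4, np.float64(0.99)) notgreen (array([404.5, 318.8]), 66.6, np.float64(0.88))
```

Emit:
{"fn": "drive_tool", "kwargs": {
  "commands": "-0.31 0.152 0 0 0 0.011 100;-0.31 0.152 0 0 0 0.011 100;0 0 -0.35 0 0 0 100;0 0 -0.35 0 0 0 100;0 0 -0.35 0 0 0 100;0 0 -0.35 0 0 0 100;0 0 -0.25 0 0 0 100;0 0 -0.12 0 0 0 100;0 0 -0.05 0 0 0 100;0 0 0 0 0 0 100;0 0 0 0 0 0 100"
}}

```text
time_s: 50.35
eef_pos: [406.1, 318.6, 19.0]
ee_rot: [0.001, 0.206, 0.979, 0.0]
force: [-0.6, 0.4, 0.1]
grip_width: 0.998
grip_force: 0.0
```

Emit:
{"fn": "drive_tool", "kwargs": {
  "commands": "0 0 0 0 0 0 0;0 0 0 0 0 0 0;0 0 0 0 0 0 0;0 0 0 0 0 0 0;0 0 0 0 0 0 0"
}}

```text
time_s: 50.77
eef_pos: [406.0, 319.1, 19.4]
ee_rot: [0.001, 0.205, 0.979, 0.001]
force: [-1.3, -1.1, 5.0]
grip_width: 0.75
grip_force: 32.7
```

Emit:
{"fn": "drive_tool", "kwargs": {
  "commands": "0 0 0.1 0 0 0 0;0 0 0.35 0 0 0 0;0 0 0.35 0 0 0 0;0 0 0.35 0 0 0 0;0 0 0.25 0 0 0 0;0 0 0 0 0 0 0"
}}

```text
time_s: 51.27
eef_pos: [407.2, 319.9, 164.3]
ee_rot: [0.004, 0.205, 0.979, 0.003]
force: [0.3, 0.1, -0.6]
grip_width: 0.75
grip_force: 34.2
```

Emit:
{"fn": "drive_tool", "kwargs": {
  "commands": "0.063 -0.379 0 0 0 -0.1167 0;0.063 -0.379 0 0 0 -0.1167 0;0.063 -0.379 0 0 0 -0.1167 0;0.063 -0.379 0 0 0 -0.1167 0;0.063 -0.379 0 0 0 -0.1167 0;0.063 -0.379 0 0 0 -0.1167 0;0.063 -0.379 0 0 0 -0.1167 0;0.063 -0.379 0 0 0 -0.1167 0;0.063 -0.379 0 0 0 -0.1167 0;0.063 -0.379 0 0 0 -0.1167 0;0.063 -0.379 0 0 0 -0.1167 0;0.063 -0.379 0 0 0 -0.1167 0;0 0 0 0 0 0 0;0 0 0 0 0 0 0"
}}

```text
time_s: 52.43
eef_pos: [480.7, -137.3, 158.1]
ee_rot: [-0.0, 0.687, 0.726, 0.0]
force: [-0.1, 1.5, -1.7]
grip_width: 0.744
grip_force: 34.2
```

```bash
python3 lookc.py d6 481 -134 3 141
python3 - <<'E'
import cv2,numpy as np
a=cv2.imread("pics/d6.png")
cv2.imwrite("pics/d6c.png",cv2.resize(a[90:310,160:410],None,fx=2.7,fy=2.7))
E
```

```text
52.4833 tcp [ 480.6 -136.   158. ] phi 3.3
white (array([ 479.5, -129.3]), 3.1, np.float64(0.93)) notgreen (array([ 479.3, -129.4]), 2.4, np.float64(0.85))
```

View pics/d6c.png

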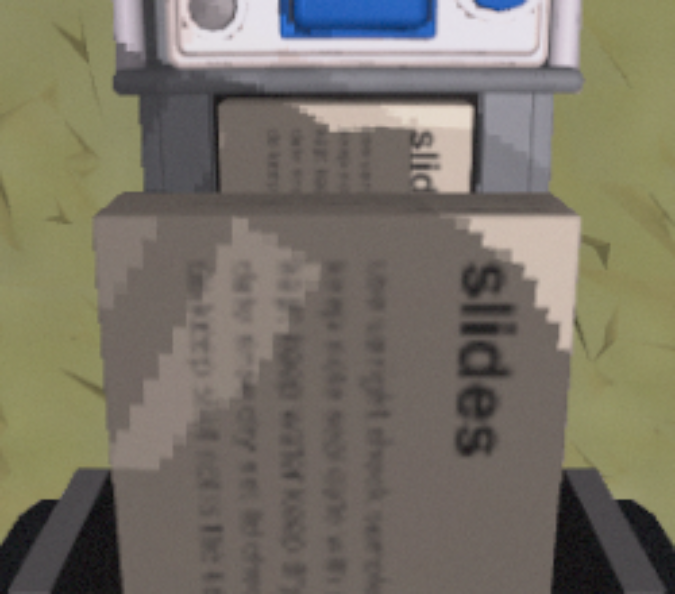

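Run:
```python
from h import *
import pickle
p=pickle.load(open("pics/d6.pkl","rb"))
c=lambda x,y:(160+x/2.7,90+y/2.7)
zt=158-19.4+18
for n,uv,z in [("heldL",c(97,216),zt),("heldR",c(579,214),zt),("placL",c(218,103),49),("placR",c(474,103),49)]:
    print(n,at_z(p,uv,z).round(1))
```

```text
heldL [445.6 -89.3 156.6]
heldR [508.9 -85.6 156.6]
placL [449.  -83.6  49. ]
placR [509.1 -80.2  49. ]
```

Run:
```python
from h import *
import pickle
c=lambda x,y:(160+x/2.7,90+y/2.7)
for f,wy,pl,z in (("d4",(96,122),(137,),31),("d6",(69,92),(102,),49)):
    p=pickle.load(open(f"pics/{f}.pkl","rb"))
    print(f,"wall",[at_z(p,c(345,w),49).round(1)[1] for w in wy],"cart",at_z(p,c(345,pl[0]),z).round(1),"cart low",p["Rc"][:,2].round(4))
    g=cv2.cvtColor(p["pixels"],cv2.COLOR_BGR2GRAY)[110:165,250:290].mean(1).round(); print(g.astype(int).tolist())
```

```text
d4 wall [np.float64(-74.2), np.float64(-79.7)] cart [480.5 -85.1  31. ] cart low [ 0.0177 -0.2942 -0.9556]
[99, 103, 112, 125, 197, 222, 223, 223, 203, 162, 155, 196, 184, 162, 146, 89, 84, 93, 98, 97, 93, 90, 86, 78, 72, 51, 60, 84, 88, 102, 111, 105, 105, 106, 105, 105, 105, 105, 104, 99, 98, 99, 98, 97, 97, 99, 103, 99, 97, 96, 92, 84, 83, 83, 83]
d6 wall [np.float64(-74.2), np.float64(-79.5)] cart [478.8 -81.8  49. ] cart low [ 0.0155 -0.2935 -0.9558]
[176, 209, 203, 181, 143, 102, 109, 118, 123, 125, 119, 108, 99, 88, 57, 35, 58, 84, 113, 142, 144, 144, 138, 133, 133, 129, 123, 119, 111, 99, 99, 98, 97, 98, 102, 99, 97, 97, 98, 100, 100, 101, 101, 99, 97, 98, 100, 99, 98, 99, 97, 91, 83, 83, 83]
```

The visible pile top measures only 60 mm wide at z=49, so it is really the first carton at z=31. Carton 2 may have been knocked aside. I'll move back and look.

Emit:
{"fn": "drive_tool", "kwargs": {
  "commands": "0 0.35 0.05 0 0 0 0;0 0.35 0.05 0 0 0 0;0 0.35 0.05 0 0 0 0;0 0.35 0.05 0 0 0 0;0 0.35 0.05 0 0 0 0;0 0.35 0.05 0 0 0 0;0 0 0 0 0 0 0;0 0 0 0 0 0 0"
}}

```text
time_s: 53.15
eef_pos: [480.2, 76.6, 188.5]
ee_rot: [0.0, 0.684, 0.729, 0.0]
force: [0.4, -0.8, -1.0]
grip_width: 0.745
grip_force: 34.2
```

Run:
```python
from h import *
import pickle
t=cam("top");s=cam("scene");pickle.dump((t,s),open("pics/ts.pkl","wb"))
u=proj(t,[480,-135,31]).astype(int);v=proj(s,[480,-135,31]).astype(int);print(u,v)
f=lambda p,u:cv2.resize(p["pixels"][u[1]-40:u[1]+40,u[0]-53:u[0]+53],(400,302),interpolation=cv2.INTER_CUBIC)
cv2.imwrite("pics/ts.png",np.hstack([f(t,u),f(s,v)]))
```

```text
[285 249] [250 243]
```

View pics/ts.png

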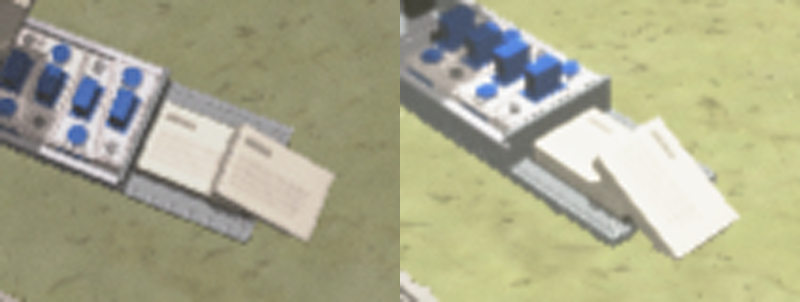

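Carton 2 was knocked: it sits skewed on carton 1, overhanging towards −y, at left-crop corners (240,125), (335,170), (305,238) and (215,195). I'll park the held carton on free bench and re-grip carton 2.

Emit:
{"fn": "drive_tool", "kwargs": {
  "commands": "0.4 -0.06 0 0 0 0 0;0.4 -0.06 0 0 0 0 0;0.4 -0.06 0 0 0 0 0;0.4 -0.06 0 0 0 0 0;0 0 -0.35 0 0 0 0;0 0 -0.35 0 0 0 0;0 0 -0.35 0 0 0 0;0 0 -0.35 0 0 0 0;0 0 -0.17 0 0 0 0;0 0 -0.08 0 0 0 0;0 0 -0.03 0 0 0 0;0 0 0 0 0 0 0;0 0 0 0 0 0 0"
}}

```text
time_s: 54.33
eef_pos: [641.6, 49.6, 21.2]
ee_rot: [0.001, 0.687, 0.727, 0.001]
force: [0.3, -0.6, -0.8]
grip_width: 0.751
grip_force: 34.5
```

Run:
```python
from fit import *
import pickle
t,s=pickle.load(open("pics/ts.pkl","rb"))
u=np.array([285,249]);v=np.array([250,243])
A=[(240,125),(335,170),(305,238),(215,195)];B=[(655,117),(740,214),(678,260),(595,160)]
W=[]
for a,b in zip(A,B):
    ta=u-[53,40]+np.array(a)/3.774; sb=v-[53,40]+(np.array(b)-[400,0])/3.774
    W.append(tri([(t,ta),(s,sb)])); print(W[-1].round(1),at_z(t,ta,49).round(1))
W=np.array(W);print("centre",W.mean(0).round(1)); 
for i,j in((0,1),(3,2),(0,3),(1,2)): d=W[j]-W[i];print(np.linalg.norm(d).round(),np.degrees(np.arctan2(d[1],d[0])).round(1),d[2].round(1))
```

```text
[ 510.3 -159.6   65.1] [ 513.7 -157.1   49. ]
[ 521.3 -247.1   17.8] [ 512.2 -248.1   49. ]
[ 456.4 -248.2   10.2] [ 446.6 -249.1   49. ]
[ 445.6 -165.8   60.8] [ 447.7 -164.2   49. ]
centre [ 483.4 -205.2   38.5]
100.0 -82.8 -47.3
97.0 -82.6 -50.6
65.0 -174.5 -4.3
65.0 -179.1 -7.5
```

Emit:
{"fn": "drive_tool", "kwargs": {
  "commands": "0 0 -0.015 0 0 0 0;0 0 0 0 0 0 100;0 0 0 0 0 0 100;0 0 0 0 0 0 100;0 0 0.15 0 0 0 100;0 0 0.4 0 0 0 100;0 0 0.4 0 0 0 100;0 0 0.4 0 0 0 100;0 0 0.4 0 0 0 100"
}}

```text
time_s: 55.08
eef_pos: [640.7, 50.2, 195.9]
ee_rot: [0.0, 0.686, 0.727, 0.0]
force: [0.3, -0.6, 0.6]
grip_width: 1.001
grip_force: 0.0
```

Emit:
{"fn": "drive_tool", "kwargs": {
  "commands": "-0.155 -0.306 0 0 0 0.003 100;-0.155 -0.306 0 0 0 0.003 100;-0.155 -0.306 0 0 0 0.003 100;-0.155 -0.306 0 0 0 0.003 100;-0.155 -0.306 0 0 0 0.003 100;-0.155 -0.306 0 0 0 0.003 100;-0.155 -0.306 0 0 0 0.003 100;-0.155 -0.306 0 0 0 0.003 100;-0.155 -0.306 0 0 0 0.003 100;-0.155 -0.306 0 0 0 0.003 100;0 0 0 0.133 0.01 0 100;0 0 0 0.133 0.01 0 100;0 0 0 0.133 0.01 0 100;0 0 0 0.133 0.01 0 100;0 0 0 0.133 0.01 0 100;0 0 0 0 0 0 100;0 0 0 0 0 0 100"
}}

```text
time_s: 56.5
eef_pos: [485.8, -256.5, 193.0]
ee_rot: [-0.189, 0.655, 0.71, 0.176]
force: [-0.1, 0.4, -0.5]
grip_width: 1.002
grip_force: 0.0
```

Run:
```python
from h import *
import pickle
p=cam("wrist");pickle.dump(p,open("pics/e1.pkl","wb"));s=sense();Rt=rot(s["ee_rot"])
print(s["time_s"],np.round(s["eef_pos"],1),"z",Rt[:,2].round(3),"y",Rt[:,1].round(3))
im=p["pixels"].copy()
q=np.radians(5);th=np.radians(30);X=np.array([np.cos(q),np.sin(q),0]);Y=np.array([-np.sin(q)*np.cos(th),np.cos(q)*np.cos(th),np.sin(th)])
C=np.array([483.4,-205.2,40])
pts=np.array([proj(p,C+a*32.5*X+b*50*Y) for a,b in((1,1),(1,-1),(-1,-1),(-1,1))]);print(pts.round())
cv2.polylines(im,[pts.round().astype(np.int32)],True,(0,0,255),1)
cv2.imwrite("pics/e1.png",im)
```

```text
56.55 [ 486.  -255.8  193.6] z [-0.037  0.496 -0.867] y [0.997 0.081 0.003]
[[328. 170.]
 [325. 283.]
 [250. 284.]
 [246. 171.]]
```

View pics/e1.png

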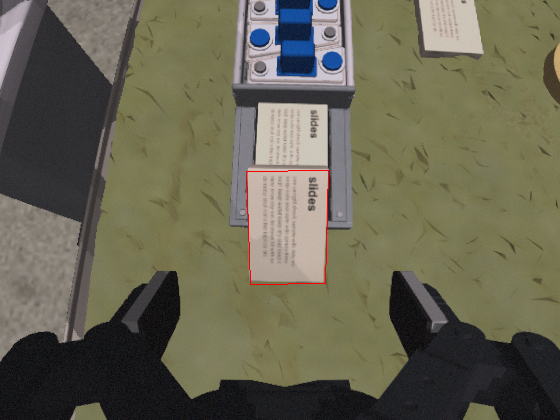

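The last picture allowed (e1) shows the predicted outline (246–328, 170–284) sitting exactly on the tilted carton. I'll grip it along its normal.

Emit:
{"fn": "drive_tool", "kwargs": {
  "commands": "0.005 0 -0.33 0 0 0 100;0.005 0 -0.33 0 0 0 100;-0.0123 0.165 -0.289 0 0 0 100;-0.0123 0.165 -0.289 0 0 0 100;-0.008 0.1 -0.175 0 0 0 100;0 0 0 0 0 0 100;0 0 0 0 0 0 100"
}}

```text
time_s: 57.13
eef_pos: [484.1, -212.4, 53.2]
ee_rot: [-0.189, 0.654, 0.711, 0.176]
force: [0.2, -0.1, 0.7]
grip_width: 1.003
grip_force: 0.0
```

Emit:
{"fn": "drive_tool", "kwargs": {
  "commands": "-0.002 0.033 -0.058 0 0 0 100;-0.002 0.032 -0.056 0 0 0 100;0 0 0 0 0 0 100;0 0 0 0 0 0 100"
}}

```text
time_s: 57.47
eef_pos: [483.4, -206.6, 41.2]
ee_rot: [-0.189, 0.655, 0.71, 0.177]
force: [0.1, 0.7, -0.1]
grip_width: 0.995
grip_force: 0.0
```

Emit:
{"fn": "drive_tool", "kwargs": {
  "commands": "0 0 0 0 0 0 0;0 0 0 0 0 0 0;0 0 0 0 0 0 0;0 0 0 0 0 0 0;0 0 0 0 0 0 0",
  "force": 30
}}

```text
time_s: 57.88
eef_pos: [483.6, -206.9, 41.4]
ee_rot: [-0.189, 0.655, 0.71, 0.177]
force: [-0.4, -3.0, 5.9]
grip_width: 0.75
grip_force: 32.7
```

Emit:
{"fn": "drive_tool", "kwargs": {
  "commands": "0 -0.05 0.1 0 0 0 0;0 -0.05 0.2 0 0 0 0;0 0 0.3 0 0 0 0;0 0 0.35 0 0 0 0;0 0.1 0 -0.133 -0.01 0 0;0 0.1 0 -0.133 -0.01 0 0;0 0.1 0 -0.133 -0.01 0 0;0 0.1 0 -0.133 -0.01 0 0;0 0.1 0 -0.133 -0.01 0 0;0 0.1 0 0 0 -0.03 0;0 0.1 0 0 0 0 0;0 0 0 0 0 0 0;0 0 0 0 0 0 0;0 0 0 0 0 0 0"
}}

```text
time_s: 59.05
eef_pos: [483.4, -147.3, 135.9]
ee_rot: [-0.0, 0.687, 0.727, 0.0]
force: [0.2, 0.2, -0.4]
grip_width: 0.75
grip_force: 33.7
```

```bash
cat > held.py <<'E'
# held carton: printed edge rows in the wrist picture + fit of its tool-frame offset
import sys,pickle
from fit import *
p=cam("wrist");pickle.dump(p,open(f"pics/{sys.argv[1]}.pkl","wb"));s=sense();Rt=rot(s["ee_rot"])
print(s["time_s"],np.round(s["eef_pos"],1),"z",Rt[:,2].round(3),"phi",np.degrees(np.arctan2(Rt[1,1],Rt[0,1])).round(2))
g=cv2.cvtColor(p["pixels"],cv2.COLOR_BGR2GRAY).astype(int)
for c in (205,245,285,325,365): print(c,g[140:190,c-3:c+4].mean(1).round().astype(int).tolist())
for r in (190,230): print("row",r,g[r,180:212].tolist(),g[r,358:390].tolist())
E
python3 held.py e2
python3 - <<'E'
import pickle,sys
sys.path.insert(0,'.')
import cv2,numpy as np
for f in("d4","d6"):
    p=pickle.load(open(f"pics/{f}.pkl","rb"));g=cv2.cvtColor(p["pixels"],cv2.COLOR_BGR2GRAY).astype(int)
    print(f)
    for c in (205,285,365): print(c,g[150:180,c-3:c+4].mean(1).round().astype(int).tolist())
E
```

```text
59.1 [ 483.3 -147.3  135.8] z [-0.  0. -1.] phi 3.26
205 [74, 75, 74, 74, 82, 84, 84, 83, 83, 83, 84, 83, 82, 84, 86, 89, 94, 97, 92, 88, 90, 96, 112, 122, 123, 123, 123, 122, 123, 123, 123, 122, 123, 123, 122, 122, 123, 122, 121, 122, 121, 121, 123, 122, 122, 123, 122, 122, 120, 120]
245 [105, 105, 104, 105, 104, 105, 105, 104, 105, 105, 104, 104, 105, 105, 104, 85, 85, 83, 85, 87, 90, 90, 99, 105, 106, 106, 106, 106, 105, 105, 105, 106, 106, 105, 105, 104, 105, 105, 104, 103, 103, 102, 104, 102, 102, 102, 102, 101, 100, 101]
285 [94, 101, 104, 101, 92, 96, 99, 101, 97, 97, 97, 97, 91, 97, 97, 89, 85, 84, 84, 85, 89, 91, 95, 103, 107, 106, 107, 104, 105, 106, 106, 106, 106, 105, 105, 106, 105, 105, 103, 97, 91, 88, 88, 91, 94, 96, 94, 92, 90, 89]
325 [172, 168, 176, 192, 193, 192, 192, 192, 192, 189, 183, 178, 186, 191, 193, 188, 84, 83, 83, 83, 85, 87, 104, 154, 180, 187, 160, 160, 160, 162, 171, 164, 105, 106, 104, 105, 104, 104, 105, 106, 105, 106, 105, 105, 106, 105, 105, 106, 104, 105]
365 [144, 144, 143, 143, 143, 144, 145, 144, 145, 143, 144, 139, 141, 142, 130, 128, 118, 102
[... 990 characters left out ...]
 98, 102, 96, 95, 94, 89, 84, 82, 84, 82, 87, 90, 91, 93, 102, 105, 106, 106, 105, 105, 105, 105, 105, 106, 105]
365 [141, 139, 136, 135, 134, 129, 126, 127, 127, 128, 128, 110, 103, 99, 91, 89, 89, 91, 99, 148, 177, 191, 194, 193, 193, 193, 193, 193, 193, 193]
d6
205 [139, 139, 138, 138, 138, 138, 138, 139, 139, 139, 139, 111, 98, 91, 87, 88, 88, 89, 90, 97, 113, 120, 123, 123, 122, 122, 122, 122, 121, 122]
285 [97, 98, 103, 102, 97, 97, 101, 100, 98, 98, 97, 90, 84, 83, 84, 81, 88, 89, 91, 96, 103, 106, 104, 106, 105, 105, 105, 106, 105, 105]
365 [136, 135, 133, 132, 132, 131, 132, 133, 133, 133, 133, 125, 115, 105, 97, 93, 93, 94, 95, 123, 170, 190, 193, 192, 193, 193, 192, 193, 193, 192]
```

Run:
```python
from h import *
import pickle
p=pickle.load(open("pics/e2.pkl","rb"));print("t",p["t"].round(1))
for r in(162.2,163.2): print("held",at_z(p,(285,r),134.3).round(1))
print("L/R",at_z(p,(205,161.8),134.3).round(1),at_z(p,(365,163.4),134.3).round(1), at_z(p,(197,190),134.3).round(1),at_z(p,(374,190),134.3).round(1))
g=cv2.cvtColor(p["pixels"],cv2.COLOR_BGR2GRAY).astype(int)
for c in(250,285,320): print(c,g[70:140,c-3:c+4].mean(1).round().astype(int).tolist())
for r in(115,125,135,145): print("r",r,g[r-1:r+2,215:255].mean(0).round().astype(int).tolist(),g[r-1:r+2,320:360].mean(0).round().astype(int).tolist())
```

```text
t [478.1 -72.4 261.5]
held [479.6 -94.9 134.3]
held [479.6 -95.2 134.3]
L/R [451.4 -96.3 134.3] [507.9 -93.6 134.3] [ 448.4 -106.7  134.3] [ 512.3 -103.   134.3]
250 [227, 227, 227, 227, 227, 227, 227, 227, 228, 227, 227, 227, 227, 227, 228, 227, 227, 227, 227, 228, 227, 227, 175, 173, 165, 226, 220, 185, 182, 125, 99, 118, 125, 129, 130, 127, 123, 117, 109, 89, 51, 40, 38, 46, 79, 150, 196, 207, 194, 156, 135, 124, 110, 106, 105, 105, 104, 102, 103, 103, 102, 103, 103, 106, 104, 103, 103, 103, 104, 103]
285 [93, 94, 92, 93, 92, 88, 80, 72, 65, 55, 39, 33, 64, 84, 94, 94, 66, 178, 227, 227, 227, 225, 178, 154, 185, 225, 204, 160, 174, 116, 106, 124, 132, 137, 138, 134, 128, 121, 111, 84, 47, 43, 42, 43, 76, 137, 197, 214, 215, 204, 194, 192, 192, 192, 193, 183, 172, 172, 178, 180, 173, 172, 178, 188, 173, 170, 170, 93, 96, 96]
320 [95, 96, 94, 94, 95, 91, 91, 95, 100, 110, 113, 113, 115, 114, 121, 121, 122, 177, 225, 227, 227, 228, 162, 154, 174, 226, 210, 179, 181, 120, 105, 122, 130, 136, 137, 132, 127, 120, 111, 82, 40, 38, 40, 42, 64, 103, 182, 215, 218, 218, 218, 219, 218, 219, 
[... 920 characters left out ...]
84, 66, 69, 44, 77, 118, 124, 122, 123, 124, 106, 105, 105, 103, 105, 104, 105, 103, 104, 106, 106, 103, 105, 104, 97, 93] [157, 159, 172, 195, 212, 218, 219, 219, 219, 218, 218, 219, 218, 218, 219, 215, 164, 50, 47, 75, 85, 123, 146, 147, 147, 147, 146, 148, 147, 146, 147, 146, 147, 144, 146, 147, 147, 148, 149, 150]
r 145 [75, 82, 83, 82, 83, 83, 82, 83, 83, 83, 82, 81, 83, 83, 83, 76, 73, 66, 45, 117, 123, 124, 123, 123, 105, 105, 103, 105, 105, 106, 105, 105, 103, 104, 103, 105, 105, 104, 95, 91] [94, 140, 193, 192, 193, 191, 192, 193, 193, 193, 192, 193, 192, 192, 192, 166, 90, 37, 49, 62, 86, 114, 127, 128, 127, 127, 127, 126, 129, 128, 129, 128, 132, 141, 146, 146, 145, 145, 146, 137]
```

Run:
```python
from h import *
import pickle
p=pickle.load(open("pics/e2.pkl","rb"))
L=[at_z(p,(c,r),31) for c,r in((232.2,125),(232.7,135),(233.3,145))];Rr=[at_z(p,(c,r),31) for c,r in((336.4,125),(336,135),(335.7,145))]
print(np.round(L,1),np.round(Rr,1))
for c,r in((250,115),(285,115),(320,115.6)): print(at_z(p,(c,r),31).round(1))
```

```text
[[ 446.6  -91.6   31. ]
 [ 447.1  -97.7   31. ]
 [ 447.6 -104.    31. ]] [[ 511.3  -87.9   31. ]
 [ 511.6  -94.    31. ]
 [ 512.  -100.3   31. ]]
[457.5 -84.9  31. ]
[479.1 -83.7  31. ]
[500.6 -82.8  31. ]
```

Emit:
{"fn": "drive_tool", "kwargs": {
  "commands": "-0.01 0.108 -0.25 0 0 0 0;0 0 -0.3 0 0 0 0;0 0 -0.15 0 0 0 0;0 0 -0.08 0 0 0 0;0 0 -0.03 0 0 0 0;0 0 0 0 0 0 0;0 0 0 0 0 0 0"
}}

```text
time_s: 59.68
eef_pos: [482.9, -136.2, 55.8]
ee_rot: [0.001, 0.686, 0.727, 0.0]
force: [-0.2, 0.3, -1.0]
grip_width: 0.75
grip_force: 33.7
```

Emit:
{"fn": "drive_tool", "kwargs": {
  "commands": "0 0 -0.01 0 0 0 0;0 0 -0.01 0 0 0 0;0 0 0 0 0 0 0;0 0 0 0 0 0 0"
}}

```text
time_s: 60.02
eef_pos: [482.4, -135.7, 53.2]
ee_rot: [0.0, 0.686, 0.727, 0.0]
force: [-0.2, 0.2, -0.8]
grip_width: 0.747
grip_force: 33.7
```

Emit:
{"fn": "drive_tool", "kwargs": {
  "commands": "0 0 -0.01 0 0 0 0;0 0 -0.01 0 0 0 0;0 0 0 0 0 0 0;0 0 0 0 0 0 0"
}}

```text
time_s: 60.35
eef_pos: [482.5, -135.7, 51.9]
ee_rot: [0.0, 0.686, 0.727, -0.0]
force: [-2.3, 1.9, 11.3]
grip_width: 0.752
grip_force: 35.0
```

Emit:
{"fn": "drive_tool", "kwargs": {
  "commands": "0 0 0.012 0 0 0 0;0 -0.008 0 0 0 0 0;0 0 -0.012 0 0 0 0;0 0 0 0 0 0 0;0 0 0 0 0 0 100;0 0 0 0 0 0 100;0 0 0 0 0 0 100;0 0 0.1 0 0 0 100;0 0 0.3 0 0 0 100;0 0 0.35 0 0 0 100;0 0 0.35 0 0 0 100;0 0 0.35 0 0 0 100"
}}

```text
time_s: 61.35
eef_pos: [482.0, -136.2, 198.2]
ee_rot: [0.0, 0.686, 0.727, 0.0]
force: [-0.4, -0.0, -0.2]
grip_width: 1.002
grip_force: 0.0
```

Emit:
{"fn": "drive_tool", "kwargs": {
  "commands": "0.2265 0.266 0 0 0 0 100;0.2265 0.266 0 0 0 0 100;0.2265 0.266 0 0 0 0 100;0.2265 0.266 0 0 0 0 100;0.2265 0.266 0 0 0 0 100;0.2265 0.266 0 0 0 0 100;0.2265 0.266 0 0 0 0 100;0 -0.35 0 0 0 0 100;0 -0.35 0 0 0 0 100;0 0 0 0 0 0 100;0 0 0 0 0 0 100"
}}

```text
time_s: 62.27
eef_pos: [640.8, -21.5, 196.2]
ee_rot: [-0.0, 0.687, 0.726, -0.0]
force: [0.0, -0.0, 0.7]
grip_width: 0.998
grip_force: 0.0
```

```bash
python3 lookc.py e3 640 49 3
python3 - <<'E'
from fit import *
# check the pile with the fixed cameras: two stacked cartons expected (top z 49)
t=cam("top");s=cam("scene")
for p,n in((t,"top"),(s,"scene")):
    h=cv2.cvtColor(p["pixels"],cv2.COLOR_BGR2HSV).astype(int)
    o=((h[...,1]<60)&(h[...,2]>150)).astype(float)
    print(n,fit(p,[box(-32.5,32.5,-50,50,0,36)],o,(481,-134,np.radians(3)),13,pad=15))
E
```

```text
62.3167 tcp [640.7 -20.5 196.3] phi 3.3
white (array([640.5,  50.3]), 3.7, np.float64(0.99)) notgreen (array([640.4,  50.4]), 3.8, np.float64(0.88))
top (array([ 491.7, -134.1]), 3.5, np.float64(0.67))
scene (array([ 491.9, -113.9]), 0.9, np.float64(0.55))
```

Emit:
{"fn": "drive_tool", "kwargs": {
  "commands": "0.003 0.354 0 0 0 0 100;0.003 0.354 0 0 0 0 100;0 0 -0.35 0 0 0 100;0 0 -0.35 0 0 0 100;0 0 -0.35 0 0 0 100;0 0 -0.35 0 0 0 100;0 0 -0.22 0 0 0 100;0 0 -0.12 0 0 0 100;0 0 -0.04 0 0 0 100;0 0 0 0 0 0 100;0 0 0 0 0 0 100"
}}

```text
time_s: 63.33
eef_pos: [642.4, 50.8, 19.6]
ee_rot: [0.001, 0.686, 0.727, 0.001]
force: [0.0, 0.6, 1.0]
grip_width: 1.0
grip_force: 0.0
```

Emit:
{"fn": "drive_tool", "kwargs": {
  "commands": "0 0 0 0 0 0 0;0 0 0 0 0 0 0;0 0 0 0 0 0 0;0 0 0 0 0 0 0;0 0 0 0 0 0 0;0 0 0.1 0 0 0 0;0 0 0.35 0 0 0 0;0 0 0.35 0 0 0 0;0 0 0.35 0 0 0 0;0 0 0.2 0 0 0 0"
}}

```text
time_s: 64.17
eef_pos: [642.4, 50.5, 158.2]
ee_rot: [0.002, 0.686, 0.727, 0.002]
force: [0.5, 0.8, -0.6]
grip_width: 0.751
grip_force: 33.9
```

Emit:
{"fn": "drive_tool", "kwargs": {
  "commands": "-0.2265 -0.277 0 0 0 0 0;-0.2265 -0.277 0 0 0 0 0;-0.2265 -0.277 0 0 0 0 0;-0.2265 -0.277 0 0 0 0 0;-0.2265 -0.277 0 0 0 0 0;-0.2265 -0.277 0 0 0 0 0;-0.2265 -0.277 0 0 0 0 0;0 0 0 0 0 0 0;0 0 0 0 0 0 0;0 0 0 0 0 0 0;0 0 0 0 0 0 0"
}}

```text
time_s: 65.08
eef_pos: [483.4, -142.6, 153.2]
ee_rot: [0.0, 0.686, 0.728, 0.0]
force: [-0.2, 0.1, -1.6]
grip_width: 0.75
grip_force: 33.9
```

```bash
python3 held.py e4
python3 - <<'E'
import pickle,sys
from h import *
p=pickle.load(open("pics/e4.pkl","rb"));print(p["t"].round(1))
g=cv2.cvtColor(p["pixels"],cv2.COLOR_BGR2GRAY).astype(int)
for c in(255,285,315): print(c,g[85:145,c-3:c+4].mean(1).round().astype(int).tolist())
for r in(135,142,150): print("r",r,g[r-1:r+2,215:260].mean(0).round().astype(int).tolist(),g[r-1:r+2,315:360].mean(0).round().astype(int).tolist())
E
```

```text
65.1333 [ 483.4 -142.5  153.1] z [ 0. -0. -1.] phi 3.4
205 [122, 123, 123, 122, 123, 123, 129, 131, 130, 132, 132, 133, 132, 132, 132, 131, 131, 131, 131, 131, 130, 130, 137, 109, 98, 90, 88, 87, 88, 88, 91, 101, 114, 121, 124, 123, 123, 122, 122, 121, 122, 122, 122, 122, 121, 123, 122, 122, 122, 120]
245 [105, 106, 105, 105, 105, 104, 104, 104, 104, 104, 104, 104, 103, 104, 105, 105, 104, 103, 104, 104, 105, 105, 103, 90, 83, 83, 86, 83, 88, 91, 92, 97, 106, 119, 120, 119, 119, 119, 123, 122, 122, 123, 122, 122, 123, 122, 122, 122, 122, 130]
285 [99, 100, 101, 92, 94, 95, 93, 97, 96, 96, 103, 104, 99, 94, 96, 99, 98, 97, 98, 98, 94, 92, 97, 87, 84, 85, 85, 83, 87, 90, 91, 97, 104, 105, 105, 105, 104, 105, 105, 106, 105, 105, 105, 105, 106, 105, 104, 104, 95, 90]
325 [200, 192, 192, 192, 187, 178, 183, 187, 187, 178, 176, 183, 193, 192, 193, 192, 192, 191, 190, 187, 185, 189, 185, 110, 86, 85, 87, 86, 85, 81, 88, 98, 104, 105, 106, 105, 105, 106, 105, 106, 105, 105, 105, 105, 105, 104, 105, 106, 105, 105]
365 [133, 132, 133, 133, 135, 135, 135, 135, 135, 136, 136, 136, 135, 135, 136,
[... 2305 characters left out ...]
5, 106, 104, 103, 97, 97, 101, 103, 103, 107] [93, 115, 113, 120, 159, 186, 191, 192, 192, 192, 192, 192, 193, 192, 193, 192, 191, 194, 191, 191, 168, 123, 119, 126, 129, 128, 128, 128, 128, 128, 129, 133, 131, 139, 143, 144, 146, 146, 147, 126, 129, 143, 147, 146, 147]
r 150 [77, 81, 84, 83, 83, 83, 83, 85, 84, 82, 83, 82, 84, 84, 85, 84, 81, 83, 100, 123, 123, 123, 121, 104, 104, 104, 104, 103, 105, 104, 104, 103, 103, 104, 102, 104, 105, 101, 92, 93, 92, 88, 96, 102, 105] [43, 45, 55, 85, 114, 133, 126, 127, 163, 192, 192, 193, 192, 192, 192, 192, 191, 192, 193, 191, 153, 99, 127, 127, 126, 126, 127, 128, 127, 126, 128, 128, 127, 126, 127, 126, 127, 128, 127, 113, 120, 127, 128, 136, 139]
```

Run:
```python
import pickle
from h import *
p=pickle.load(open("pics/e4.pkl","rb"))
print("c1 edge",at_z(p,(285,120.2),31).round(1),"c2 edge",[at_z(p,(c,r),49).round(1) for c,r in((255,123.6),(285,124.3),(315,124.6))])
print("c2 sides",[at_z(p,(c,r),49).round(1) for c,r in((232.5,135),(232.5,142),(232.9,150),(335.7,135),(335.3,142),(335,150))])
z=153.2-1.6
print("held",[at_z(p,(c,r),z).round(1) for c,r in((205,171.5),(285,171.5),(365,171.2),(194.8,190),(373.3,190))])
```

```text
c1 edge [479.4 -83.3  31. ] c2 edge [array([460.9, -85.3,  49. ]), array([479.4, -84.7,  49. ]), array([498. , -83.7,  49. ])]
c2 sides [array([447.1, -93.1,  49. ]), array([447.2, -97.4,  49. ]), array([ 447.5, -102.5,   49. ]), array([511.4, -89.3,  49. ]), array([511.6, -93.6,  49. ]), array([511.9, -98.7,  49. ])]
held [array([451.3, -95.1, 151.6]), array([479.8, -93.5, 151.6]), array([508.2, -91.7, 151.6]), array([ 447.6, -102.1,  151.6]), array([512. , -98.3, 151.6])]
```

Emit:
{"fn": "drive_tool", "kwargs": {
  "commands": "-0.009 0.093 -0.25 0 0 -0.009 0;0 0 -0.3 0 0 0 0;0 0 -0.15 0 0 0 0;0 0 -0.08 0 0 0 0;0 0 -0.03 0 0 0 0;0 0 0 0 0 0 0;0 0 0 0 0 0 0"
}}

```text
time_s: 65.72
eef_pos: [482.7, -134.1, 72.8]
ee_rot: [0.001, 0.689, 0.725, 0.0]
force: [0.1, -0.4, -0.7]
grip_width: 0.749
grip_force: 33.9
```

Emit:
{"fn": "drive_tool", "kwargs": {
  "commands": "0 0 -0.01 0 0 0 0;0 0 -0.01 0 0 0 0;0 0 0 0 0 0 0;0 0 0 0 0 0 0"
}}

```text
time_s: 66.05
eef_pos: [482.1, -134.1, 70.1]
ee_rot: [0.0, 0.689, 0.725, 0.0]
force: [1.0, 0.1, -0.7]
grip_width: 0.755
grip_force: 33.9
```

Emit:
{"fn": "drive_tool", "kwargs": {
  "commands": "0 0.008 0 0 0 0 0;0 0 -0.01 0 0 0 0;0 0 -0.006 0 0 0 0;0 0 0 0 0 0 0;0 0 0 0 0 0 0"
}}

```text
time_s: 66.47
eef_pos: [482.1, -133.2, 68.7]
ee_rot: [0.0, 0.689, 0.725, 0.0]
force: [-1.6, 1.6, 5.5]
grip_width: 0.75
grip_force: 34.6
```

Contact. I'll release, rise, and check the pile and the row from the wrist camera.

Emit:
{"fn": "drive_tool", "kwargs": {
  "commands": "0 0 0 0 0 0 100;0 0 0 0 0 0 100;0 0 0 0 0 0 100;0 0 0.1 0 0 0 100;0 0 0.3 0 0 0 100;0 0 0.35 0 0 0 100;0 0 0.35 0 0 0 100;0 -0.3 0.1 0 0 0 100;0 -0.3 0 0 0 0 100;0 -0.2 0 0 0 0 100;0 0 0 0 0 0 100;0 0 0 0 0 0 100"
}}

```text
time_s: 67.47
eef_pos: [481.8, -213.6, 188.6]
ee_rot: [-0.0, 0.689, 0.724, 0.0]
force: [-0.6, 0.3, -0.0]
grip_width: 1.002
grip_force: 0.0
```

Run:
```python
from fit import *
import pickle
p=cam("wrist");pickle.dump(p,open("pics/f1.pkl","wb"));print(sense()["time_s"],p["t"].round(1))
h=cv2.cvtColor(p["pixels"],cv2.COLOR_BGR2HSV).astype(int)
o=((h[...,1]<60)&(h[...,2]>90)).astype(float)
for vt in(120,150,170):
    o=((h[...,1]<70)&(h[...,2]>vt)).astype(float)
    print(vt,fit(p,[box(-32.5,32.5,-50,50,0,18)],o,(481,-134,np.radians(3)),49,pad=9))
g=cv2.cvtColor(p["pixels"],cv2.COLOR_BGR2GRAY).astype(int)
u=proj(p,[481,-134,67]).round().astype(int);a=proj(p,[478.5,-84,67]).round().astype(int);b=proj(p,[484,-184,67]).round().astype(int);l=proj(p,[449,-136,67]);r=proj(p,[513.5,-132,67]);print(u,a,b,l.round(),r.round())
print("far end",g[a[1]-15:a[1]+15,u[0]-3:u[0]+4].mean(1).round().astype(int).tolist())
print("near end",g[b[1]-15:b[1]+20,u[0]-3:u[0]+4].mean(1).round().astype(int).tolist())
print("L",g[u[1]-3:u[1]+4,int(l[0])-15:int(l[0])+12].mean(0).round().astype(int).tolist(),"R",g[u[1]-3:u[1]+4,int(r[0])-12:int(r[0])+15].mean(0).round().astype(int).tolist())
```

```text
67.5167 [ 477.2 -138.7  314.2]
120 (array([ 483. , -133.5]), 3.0, np.float64(0.86))
150 (array([ 481. , -133.6]), 2.9, np.float64(0.84))
170 (array([ 481., -134.]), 3.0, np.float64(0.77))
[291  89] [291   7] [291 165] [242.  90.] [341.  89.]
far end []
near end [114, 115, 115, 113, 115, 114, 114, 114, 114, 114, 114, 114, 114, 109, 82, 61, 60, 59, 59, 66, 97, 118, 118, 118, 118, 118, 118, 117, 118, 118, 117, 117, 117, 116, 117]
L [109, 95, 94, 108, 109, 109, 108, 107, 106, 107, 107, 112, 113, 117, 89, 107, 164, 179, 180, 180, 180, 180, 180, 180, 180, 182, 181] R [192, 191, 192, 192, 192, 192, 191, 191, 191, 191, 191, 191, 156, 132, 129, 128, 128, 126, 126, 127, 126, 128, 126, 127, 126, 127, 121]
```

Emit:
{"fn": "drive_tool", "kwargs": {
  "commands": "0 0.35 0.1 0 0 0 100;0 0.35 0.1 0 0 0 100;0 0.35 0.1 0 0 0 100;0 0.35 0.1 0 0 0 100;0 0 0 0 0 0 100;0 0 0 0 0 0 100"
}}

```text
time_s: 68.02
eef_pos: [482.0, -70.9, 229.1]
ee_rot: [0.001, 0.687, 0.726, 0.0]
force: [0.0, -0.5, -0.1]
grip_width: 0.998
grip_force: 0.0
```

Run:
```python
from fit import *
p=cam("wrist");b=blue(p);print(p["t"].round(1))
for k in range(4):
    y=-57.5+34*k; a=3 if k%2==0 else 183
    print(k,fit(p,BLUE,b,(477-.05*(y+75),y,np.radians(a)),13,pad=7))
h=cv2.cvtColor(p["pixels"],cv2.COLOR_BGR2GRAY).astype(int)
n=[round(float(v),1) for v in proj(p,[470,61.5,49])];print("row end px",n)
for nm in("follower_grip","cartridge_1_mid","carton_1_mid"): print(nm,[(np.round(x["position"]).tolist(),round(x["confidence"],2)) for x in boxes_of(p,nm)])
# pile, all three levels
for z,uv in ((67,None),):
    hs=cv2.cvtColor(p["pixels"],cv2.COLOR_BGR2HSV).astype(int)
    for c in range(270,305,12):
        u=proj(p,[478.5,-84,67]).round().astype(int); print(u,h[u[1]-18:u[1]+14,c-2:c+3].mean(1).round().astype(int).tolist())
```

```text
[476.7   4.1 354.7]
0 (array([478.7, -55.3]), 3.4, np.float64(0.89))
1 (array([475.8, -22.6]), 187.2, np.float64(0.84))
2 (array([473.4,  10.1]), 6.4, np.float64(0.81))
3 (array([471.3,  42.5]), 183.7, np.float64(0.85))
row end px [279.4, 19.7]
follower_grip [([279.0, 10.0], 0.77)]
cartridge_1_mid [([273.0, 130.0], 0.59)]
carton_1_mid [([272.0, 48.0], 0.75), ([334.0, 126.0], 0.15)]
[280 207] [56, 58, 61, 62, 62, 59, 60, 75, 76, 74, 76, 79, 79, 75, 74, 76, 77, 82, 90, 95, 93, 93, 94, 93, 93, 92, 89, 89, 89, 86, 89, 88]
[280 207] [56, 59, 62, 63, 61, 57, 63, 79, 77, 75, 77, 79, 77, 75, 75, 75, 79, 82, 89, 95, 95, 95, 94, 95, 94, 91, 88, 88, 89, 93, 110, 121]
[280 207] [53, 57, 61, 63, 62, 58, 63, 83, 77, 73, 75, 74, 75, 75, 75, 75, 76, 78, 89, 96, 95, 95, 94, 94, 94, 95, 94, 112, 152, 159, 172, 172]
```

```bash
python3 -c "
from rig import *
print(finish_job())"
```

```text
the job is handed in; nothing more can be done
None
```

I handed the job in at about 68 s; no verdict came back. The four cartridges stand head to tail from the end wall with the follower pushed up against the last one. The three slide cartons are in one pile in the recess, within about 1–2 mm of flush by camera; one was knocked aside partway and I re-stacked it.

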